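Open the dust box's filter panel with its key

ROBOT

A 6-joint arm with a two-finger parallel gripper is mounted at the origin on the work surface. World frame = base frame: x ahead of the robot, y to its left, z up, the work surface at z = 0. Lengths are in mm, angles in rad, forces in N, time in s.
With the tool pointing down it reaches from about 275 to 875 mm from the base axis. Payload 12.5 kg.
Tool frame: the origin (TCP) lies midway between the tips of the shut fingers; the grasp point (between the pads) lies 19 mm behind it (env.grasp_offset is the distance from the TCP to the grasp point, in mm); z points along the fingers, y is the direction in which the jaws open and shut (so a half turn about z gives the same grasp; the last joint's range is limited). The gripper opens to 85 mm and grips with 20 to 120 N. Pads are 22 mm wide; open, the fingers measure 114 mm over their backs; the gripper's body (76 mm by 85 mm) begins 54 mm behind the grasp point. The pads swing forward as they close: fully open they stand 13 mm farther back than shut.
Start: joints at [1.252, 0.351, 1.652, -0, 1.139, -0.085], TCP at [127.39, 535.029, 231.29] pointing down, gripper open.
Joint ranges: [-2.75, 2.75], [-0.79, 2.1], [0.01, 2.65], [-1.57, 4.71], [0.07, 3.14], [-2.87, 2.87]. Speed limits (rad/s): [2.22, 2.22, 2.79, 3.14, 3.14, 3.14].

INTERFACE

Orientations are given as a rotation vector (axis times angle).
In Python, from station import env gives the robot as it stands. The module is installed in compiled form; this text tells all that it offers.
- The arm moves only by the tool move_arm, never from a script. Its argument "targets" is a list of rows, each a list of 7 numbers: the shift along the tool's x, y, z in mm, then the turn, a rotation vector about the tool's x, y, z in degrees, then the opening, from 0 (shut) to 1 (fully open). In form: [[x, y, z, wx, wy, wz, hand], ...]. A call has 1 to 12 rows; each row is the pose to reach, as a shift and turn from the pose measured when the call began, along the tool's axes at that moment; what a row does not reach only later rows make up. A row lasts 1/8 s, in which the tool goes at most 62.5 mm and 10.7 degrees, less where a joint would pass 70% of its speed; a pose out of reach is approached as far as the arm can. A call with a gripper value outside its range is refused whole. The fingers move at their own pace and stop on an object; "squeeze" is the grip in N (left out, the last holds). Time passes only in rows, so rows that repeat a pose let the fingers close. It gives the time, the measured TCP pose, the force and the opening at its end, in the units of the state.
- env.state(): the state, without advancing time (a new reading comes with each control period).
- env.read_camera(name): name is "scene" or "top"; returns (picture, depth): 384x512x3 uint8, red, green, blue; 384x512 float32, mm along the optical axis (not along the pixel's ray), 0 where there is no reading.
- env.camera_info(name): a dict with "vfov" (degrees; the focal length in pixels is half the picture's height over the tangent of half this angle, whatever the lens; pixels are square), "cx", "cy" (the principal point, pixels), "k1" (the pictures are not rectified: a ray, as slopes to the right and down, at radius r is drawn at 1 + k1 r^2 times it, then the intrinsics apply), "T" (4x4, takes a point from camera to world coordinates). Camera axes: x right, y up, looking along -z (the intrinsics and any distortion apply to the point x, -y, -z); pixel columns grow to the right and rows downward; lengths in mm; the calibration is good to about 2 mm. A picture is of the moment at which its call begins. camera_info takes no time and is no camera call.
- env.sign_off(): hands the job in, once; it reports no verdict.
Trained networks look in the newest picture that a camera, given by its name, has taken for a name from the list of things; names that differ only in an ending like _2 or _b are one class to them, and where a whole thing is asked for, a point or a joint stands for the part that bears it (a point fixed in the world has none). Each returns a list of dicts, best first, with "confidence" (0 to 1); they miss things now and then, are a little off and sometimes report something else, mostly with a low value. They report only what shows in the picture. A call takes as long as a camera call. They do not tell look-alikes from the thing itself.
- env.find_in(camera, label): "position" ([column, row] in pixels, amid what is visible of it).
The state is a dict: "t": time; "joint_positions": joint angles; "joint_vel": joint speeds; "tau": joint torques, N m; "eef_pos": TCP position; "tcp_rot": TCP orientation; "wrist_force": force on the tool from outside, world axes, zero at the start; "moment": the same for the moment, N m; "grip_width": finger opening in mm.
Only numpy, scipy, OpenCV 4.12 (cv2) and the standard library are available. Lean on these libraries where they do the work, as an engineer would, in place of code of your own. Each camera call takes 0.05 s, during which the arm holds its last target.

TASK

The filter in the bench dust box is due for cleaning: take the T-handled key that lies among the carving tools, stand it fully home in the keyhole of the box's locked top panel and, with the panel still shut, turn it a quarter turn anticlockwise (seen from above) to free the cam. Then raise the panel, for which the turned key serves as a pull, and swing it over until it stands fully open, leaving the key in the latch. Do not shift the tools and other things lying on the bench.

Things in the scene. Friction and masses are not known exactly. Their poses are not given: they have to be found in the camera images.
- key_shank (a point): T-shaped panel key, 147 mm long, 0.16 kg, lying flat: round steel shank, 9 mm diameter, with a crossbar across one end and a flat bit at the other. This point is on the shank's axis, 65 mm from the nose, 70 mm from the bar's axis, 12 mm above the bench. Axes: x along the shank from bar to nose, y along the bar, z square to both. The nose points left, within 20 degrees of world y.
- key_tip (a point): The key's nose, the end of its bit, on the shank's axis (axes as key_shank). The bit is a flat steel blade 24 mm wide along z, 8 mm thick along y and 13 mm long, with a rounded nose. While the key lies, the bit stands on edge and rests on the bench like the crossbar.
- key_bar (a point): Middle of the key's black plastic crossbar (90 mm long, 24 mm diameter), on the bar's axis (axes as key_shank). With the key standing home in the lock this is 101 mm above the lock housing's top.
- keyhole (a point): Centre of the keyhole, in the top of the lock housing: a steel block 44 x 54 mm, 16 mm proud of the panel, 142 mm above the bench, by the middle of the panel's free edge, 168 mm from the hinge axis. The slot is 28 mm long along this point's y, 11.5 mm wide along x; z points out of the panel. The key goes in 34 mm to the barrel's floor with 1.5 mm play each side; left standing it leans up to 6 degrees along its bar.
- panel_edge (a point): Middle of the access panel's free edge, at the underside: a flat aluminium sheet 250 mm along the hinge, 205 mm from hinge to edge, 4 mm thick, 0.35 kg, in the top of the dust box. Axes: x along the hinge, y towards the hinge, z out of the panel. Shut, this edge is 122 mm above the bench. Behind the lock the barrel and cam stand 22 mm out of the underside, within 35 mm of the lock's centre.
- panel_hinge (a point): Middle of the panel's hinge axis, 122 mm above the bench. The hinge runs along the box's x (away from the robot) at the panel's left (+y) side, so the panel swings up and over to the left. Axes as panel_edge.
- panel (a joint): Opening angle of the panel, rad: 0 shut, 1.75 fully open at its stop, just past upright. The hinge is stiff: the panel stays at any angle it is left at, and takes about 10 N at the key or the edge to move.
- latch (a joint): Turn of the latch, rad: 0 locked, barrel in line with the keyhole; 1.57 unlocked; grows anticlockwise seen from above; stops at both ends. Takes about 0.1 N m and stays as left; the key has some 6 degrees of play in it. The cam holds the panel shut until the latch is past about 1.2. Once turned, the bit is caught under the housing: the key cannot be drawn out, and the panel can be pulled up by it.
- filterbox: The bench dust box, fixed to the bench: a grey sheet-steel box 280 mm (x) by 360 mm (y) by 122 mm high, louvres and a switch on the side towards the robot, a black fan motor 46 mm high on its deck at the left (+y) end. Origin: centre of its underside; x points away from the robot.
- gouge_mid (a point): A carving gouge with a wooden handle, about 170 mm long, 24 mm high, lying on the bench: leave it. Point at mid-height.
- chisel_mid (a point): A skew carving chisel with a wooden handle, about 180 mm long, 24 mm high, lying on the bench: leave it. Point at mid-height.
- stone_mid (a point): A sharpening stone on a wooden base, 150 x 50 x 30 mm: leave it. Point at its centre.
- mallet_mid (a point): A joiner's wooden mallet lying on its side, 205 mm long, its head 95 x 65 x 55 mm: leave it. Point in the middle of its head.
- waxtin_mid (a point): A round metal wax tin, 72 mm in diameter, 50 mm high: leave it. Point at its centre.
- brush_mid (a point): A bench brush, 180 mm long, lying on the bench: leave it. Point near its middle.
There are look-alikes about, which are no part of the job. What is shaped like the part that bears key_shank but red or white is not meant.

How it is judged:
By the outcome, as a careful person would: the job done as asked, in the order asked, and still so for the second after the job is handed in, with the robot touching nothing.
It also fails if it takes over 70 s, if anything falls off the work surface, if the arm or the gripper's body presses on something with over 40 N, if the wrist force passes 120 N, or if a joint passes its speed limit or range.

## Working session

There is one attempt and no reset: what is moved stays moved. The work goes in short steps, Python scripts to look and compute and a tool call to move; the robot and the scene stay as the last step left them, time stands still between calls to the robot, and variables do not carry over. Pictures are saved under pics/ and viewed, and the job is handed in when it is done.

Besides the shell and the picture viewer there is one more tool, called after "Call:" in YAML: its name, and indented under it one key for each argument. move_arm: Moves the arm, as the interface text tells. Its arguments: {"type":"object","properties":{"targets":{"type":"array","items":{"type":"array","items":{"type":"number"}}},"squeeze":{"type":"number"}},"required":["targets"]}

```bash
mkdir -p pics; ls
cat > h.py <<'E'
import numpy as np, cv2
from station import env
from scipy.spatial.transform import Rotation as R
def snap(cam,name):
    p,d=env.read_camera(cam)
    cv2.imwrite(f'pics/{name}.png',p[:,:,::-1]); np.save(f'pics/{name}_d.npy',d); return p,d
def und(cam,px):
    i=env.camera_info(cam); f=192/np.tan(np.radians(i['vfov'])/2)
    u=np.array([(px[0]-i['cx'])/f,(px[1]-i['cy'])/f]); s=u.copy()
    for _ in range(20): s=u/(1+i['k1']*(s@s))
    return s,np.array(i['T'])
def ray(cam,px):
    s,T=und(cam,px); return T[:3,3],T[:3,:3]@np.array([s[0],-s[1],-1])
def atz(cam,px,z):
    o,d=ray(cam,px); return o+d*(z-o[2])/d[2]
def atd(cam,px,depth):
    o,d=ray(cam,px); return o+d*depth
def proj(cam,P):
    i=env.camera_info(cam); f=192/np.tan(np.radians(i['vfov'])/2); T=np.array(i['T'])
    c=T[:3,:3].T@(np.array(P)-T[:3,3]); s=np.array([c[0]/-c[2],-c[1]/-c[2]]); s=s*(1+i['k1']*(s@s)); return s*f+[i['cx'],i['cy']]
E
python3 - <<'E'
from h import *
for c in('scene','top'):
    p,d=snap(c,c+'0'); i=env.camera_info(c); print(c,i['vfov'],i['k1'],np.round(i['T'],2).tolist())
    for n in ('key_shank','key_tip','key_bar','keyhole','panel_edge','panel_hinge','gouge_mid','chisel_mid','stone_mid','mallet_mid','waxtin_mid','brush_mid','filterbox'):
        r=env.find_in(c,n)
        for q in r[:3]:
            px=q['position']; dd=d[int(px[1]),int(px[0])]
            print(n,np.round(px,1),round(q['confidence'],2),np.round(atd(c,px,dd),0))
print(env.state())
E
```

```text
pics
scene 48.258853398117964 -0.017031022566356826 [[0.79, -0.53, 0.32, 939.79], [0.62, 0.68, -0.4, -566.38], [-0.01, 0.51, 0.86, 1280.94], [0.0, 0.0, 0.0, 1.0]]
key_shank [283.6 277.9] 0.84 [ 737. -179.   25.]
key_shank [189.7 238.3] 0.75 [ 414. -251.   -1.]
key_shank [148.4 218.7] 0.67 [ 267. -289.   20.]
key_tip [287.8 280.1] 0.81 [ 751. -175.   19.]
key_tip [147.9 213.8] 0.74 [ 251. -276.   17.]
key_tip [188.  244.8] 0.61 [ 434. -277.   22.]
key_bar [147.6 213.3] 0.69 [ 250. -276.   18.]
key_bar [192.3 239.3] 0.57 [ 429. -253.   15.]
keyhole [296.2 164. ] 0.75 [560. 125. 125.]
panel_edge [295.4 161.2] 0.87 [551. 132. 124.]
panel_hinge [293.  161.9] 0.66 [548. 123. 128.]
gouge_mid [218.8 262.3] 0.71 [ 550. -262.   25.]
chisel_mid [245.8 280.7] 0.72 [ 652. -256.   24.]
stone_mid [165.7 292.2] 0.95 [ 489. -432.   31.]
mallet_mid [120.8 255.4] 0.83 [ 307. -437.   51.]
mallet_mid [188.9 239.9] 0.53 [ 423. -262.   18.]
waxtin_mid [276.6  97.3] 0.64 [298. 375.  49.]
brush_mid [217.6 345. ] 0.95 [ 706. -450.   21.]
brush_mid [275.7  97. ] 0.39 [296. 371.  52.]
brush_mid [221.6 257.6] 0.
[... 1134 characters left out ...]
185.  180.5] 0.69 [528. 195. 123.]
{'t': 1.4, 'joint_positions': array([ 1.25239471e+00,  3.50695443e-01,  1.65181294e+00,  3.68341862e-05,
        1.13905534e+00, -8.46084629e-02]), 'joint_vel': array([-0.00036434, -0.0013888 , -0.00066621,  0.0012794 ,  0.00099605,
        0.00157053]), 'tau': array([ 2.68524718e-04, -5.06025338e+01, -2.91644132e+01, -8.17288901e-05,
        6.66860833e-04, -4.19184047e-07]), 'eef_pos': array([127.38659209, 535.03657995, 231.28712848]), 'tcp_rot': array([-3.66426515e-01, -3.12012282e+00, -5.50292513e-05]), 'wrist_force': array([-0.09477896, -0.31312886, -0.56780912]), 'moment': array([-0.00966758,  0.03929168,  0.00135266]), 'grip_width': 85.3346815275429}
```

View images.

Run:
```python
import cv2
t=cv2.imread('pics/top0.png'); cv2.imwrite('pics/t1.png',cv2.resize(t[100:280,90:390],None,fx=2.66,fy=2.66,interpolation=cv2.INTER_CUBIC))
s=cv2.imread('pics/scene0.png'); cv2.imwrite('pics/s1.png',cv2.resize(s[60:360,90:420],None,fx=2,fy=2,interpolation=cv2.INTER_CUBIC))
```

```text
(no output)
```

View pics/t1.png

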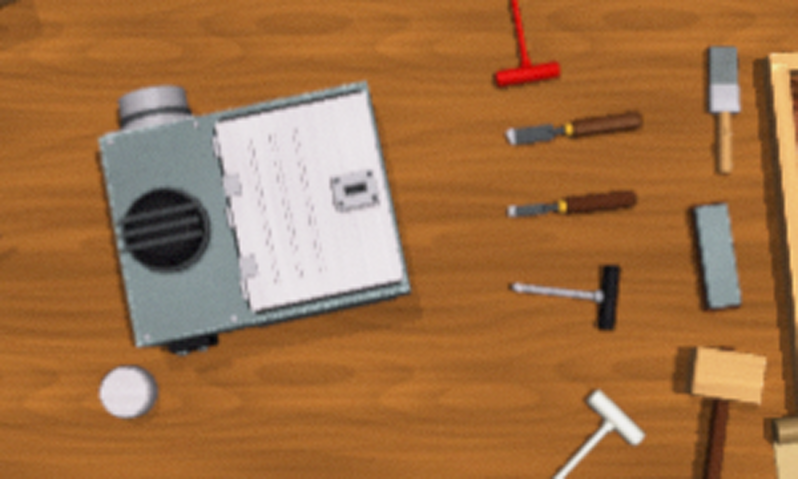

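View pics/s1.png

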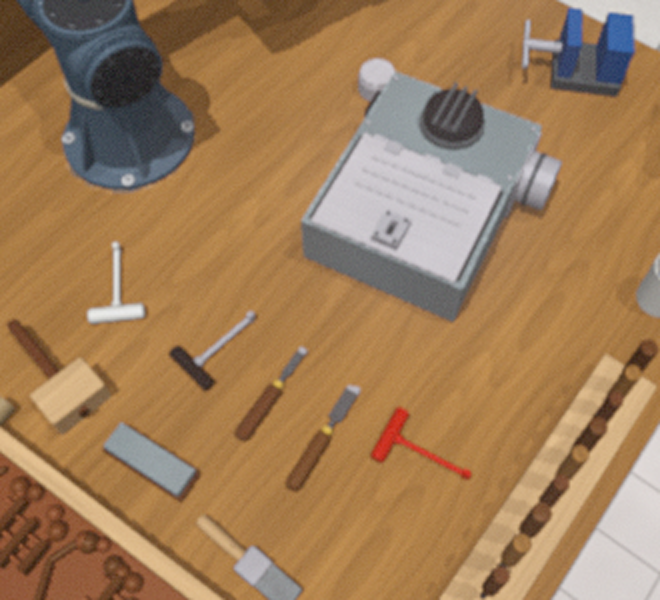

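```bash
python3 - <<'E'
import cv2
t=cv2.imread('pics/top0.png'); 
a=cv2.resize(t[155:190,205:250],(450*800//900,350*800//900),interpolation=cv2.INTER_NEAREST)
b=cv2.resize(t[195:230,275:330],(550*8//10,350*8//10),interpolation=cv2.INTER_NEAREST)
cv2.imwrite('pics/t2.png',np.hstack([a[:280],b[:280]]) if False else a); cv2.imwrite('pics/t3.png',b)
E
python3 - <<'E'
from h import *
for cam,box in (('top',(60,110,320,250)),('scene',(100,60,420,260))):
    d=np.load(f'pics/{cam}0_d.npy'); c0,r0,c1,r1=box
    P=np.array([np.r_[atd(cam,(c,r),d[r,c]),c,r] for r in range(r0,r1) for c in range(c0,c1) if d[r,c]>0])
    np.save(f'pics/{cam}_P.npy',P)
    for lo,hi in((113,135),(137,150)):
        q=P[(P[:,2]>lo)&(P[:,2]<hi)&(P[:,0]>350)&(P[:,0]<800)&(P[:,1]<350)]; print(cam,lo,len(q),q.mean(0).round(1),q.std(0).round(1), np.percentile(q[:,2],[10,50,90]).round(1))
        print(cv2.minAreaRect(q[:,:2].astype(np.float32)))
    # table noise
    q=P[(P[:,2]<15)];print('table',np.median(q[:,2]),q[:,2].std())
E
```

```text
Traceback (most recent call last):
  File "h.py", line 17, in atd
    o,d=ray(cam,px); return o+d*depth
        ~~~^^^^^^^^
  File "h.py", line 13, in ray
    s,T=und(cam,px); return T[:3,3],T[:3,:3]@np.array([s[0],-s[1],-1])
        ~~~^^^^^^^^
  File "h.py", line 8, in und
    i=env.camera_info(cam); f=192/np.tan(np.radians(i['vfov'])/2)
ValueError: time passes only in moves, steps and waits
```

Run:
```python
import cv2
t=cv2.imread('pics/top0.png');s=cv2.imread('pics/scene0.png')
def c(im,x,y,w,h,k): return cv2.resize(im[y:y+h,x:x+w],(w*k,h*k),interpolation=cv2.INTER_NEAREST)
import numpy as np
a=c(t,203,155,40,32,10);b=c(s,265,155,40,32,10);A=np.hstack([a,b])
d=c(t,278,195,50,32,8);e=c(s,170,212,50,45,8)[:256]
e=c(s,172,215,50,40,8)
B=np.zeros((320,800,3),np.uint8);B[:256,:400]=d;B[:320,400:]=e
cv2.imwrite('pics/zz.png',np.vstack([A[:280],B[:320]]))
```

```text
(no output)
```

View pics/zz.png

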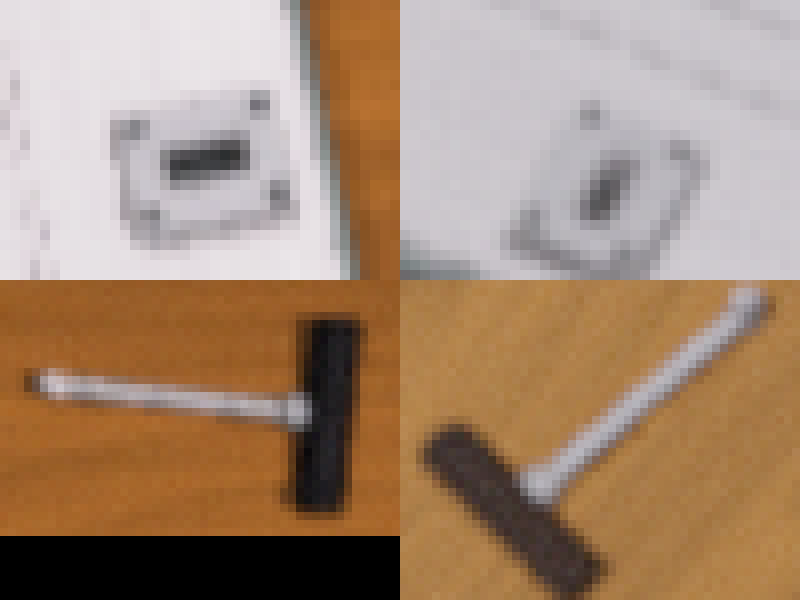

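```bash
cat > info.py <<'E'
from station import env
import pickle
pickle.dump({c:env.camera_info(c) for c in('scene','top')},open('info.pkl','wb'))
E
python3 info.py; sed -i "s/^from station import env/from station import env\nimport pickle\nINFO=pickle.load(open('\.\/info.pkl','rb'))/; s/env.camera_info(cam)/INFO[cam]/" h.py
cat > m1.py <<'E'
from h import *
print({c:(INFO[c]['cx'],INFO[c]['cy']) for c in INFO})
for cam,box in (('top',(60,110,320,250)),('scene',(100,60,420,260))):
    d=np.load(f'pics/{cam}0_d.npy'); c0,r0,c1,r1=box
    P=np.array([np.r_[atd(cam,(c,r),d[r,c]),c,r] for r in range(r0,r1) for c in range(c0,c1) if d[r,c]>0])
    for lo,hi in((113,135),(136,150)):
        q=P[(P[:,2]>lo)&(P[:,2]<hi)&(P[:,0]>350)&(P[:,0]<800)&(P[:,1]<350)]; 
        if lo>130: q=q[(abs(q[:,0]-570)<60)&(abs(q[:,1]-70)<60)]
        print(cam,lo,len(q),q.mean(0).round(1),q.std(0).round(1), np.percentile(q[:,2],[10,50,90]).round(1))
        print(cv2.minAreaRect(q[:,:2].astype(np.float32)))
    q=P[(P[:,2]<15)];print('table',np.median(q[:,2]),q[:,2].std())
def cen(cam,box,f):
    p=cv2.imread(f'pics/{cam}0.png').astype(float); x0,y0,x1,y1=box; s=p[y0:y1,x0:x1]; w=f(s)
    yy,xx=np.mgrid[y0:y1,x0:x1]; W=w.sum(); c=np.array([(w*xx).sum()/W,(w*yy).sum()/W])
    C=np.cov(np.vstack([xx.ravel(),yy.ravel()]),aweights=w.ravel()+1e-9); ev,V=np.linalg.eigh(C); return c,V[:,1],np.sqrt(ev)
for cam,box in(('top',(217,167,230,175)),('scene',(281,168,291,180))):
    c,v,e=cen(cam,box,lambda s: np.clip(150-s.mean(2),0,None))
    p0=atz(cam,c,142);p1=atz(cam,c+v*5,142);dd=p1-p0
    print('slot',cam,c.round(2),p0.round(1),np.degrees(np.arctan2(dd[1],dd[0])).round(1),e)
for cam,box in(('top',(305,193,328,230)),('scene',(170,230,203,256))):
    c,v,e=cen(cam,box,lambda s: np.clip(90-s.max(2),0,None) if cam=='top' else ((s.max(2)<105)*1.0))
    p0=atz(cam,c,12 if cam=='scene' else 18);p1=atz(cam,c+v*5,12);p2=atz(cam,c-v*5,12);dd=p1-p2
    print('bar',cam,c.round(2),p0.round(1),np.degrees(np.arctan2(dd[1],dd[0])).round(1),e)
# shank: bright low saturation
for cam,box in(('top',(280,200,318,216)),('scene',(186,212,226,250))):
    c,v,e=cen(cam,box,lambda s: ((s[...,0]>125))*1.0)
    p0=atz(cam,c,15);p1=atz(cam,c+v*5,15);p2=atz(cam,c-v*5,15);dd=p1-p2
    print('shank',cam,c.round(2),p0.round(1),np.degrees(np.arctan2(dd[1],dd[0])).round(1),e)
E
python3 m1.py
```

```text
{'scene': (253.71631528044202, 187.06260460578574), 'top': (252.38054842383397, 190.96711799539935)}
top 113 6778 [529.3 175.8 124.2 190.4 180.1] [86.4 91.9  4.2 26.5 24.9] [118.6 124.2 129.7]
((550.0736694335938, 199.38653564453125), (317.84368896484375, 360.9095458984375), 10.65422248840332)
top 136 173 [559.5  60.4 142.2 223.3 170.1] [14.7 16.3  3.4  4.8  4.3] [137.8 142.1 147.4]
((576.4220581054688, 64.22654724121094), (79.86710357666016, 54.04975891113281), 11.65835189819336)
table -0.19548666605101062 4.202876447283379
scene 113 6353 [541.4 165.  125.6 298.8 153.8] [87.  92.6  3.6 25.8 23.2] [121.  125.8 130. ]
((533.800537109375, 173.6822509765625), (338.94439697265625, 356.7096862792969), 1.0555363893508911)
scene 136 206 [560.5  61.1 142.8 285.2 174.1] [14.1 17.6  2.7  4.7  4.6] [138.8 143.2 146.2]
((557.0562744140625, 76.9283676147461), (45.608306884765625, 92.56291198730469), 9.412315368652344)
table 1.43848679476082 29.007768917824084
slot top [223.26 170.52] [558.2  60.7 142. ] 99.9 [0.82664445 2.2869532 ]
slot scene [285.03 173.87] [559.3  62.  142. ] -81.6 [0.76167177 1.69375009]
bar top [318.15 211.27] [ 419.6 -277.4   18. ] 173.0 [1.68755333 6.96430793]
bar scene [185.74 243.62] [ 421.6 -276.2   12. ] 173.5 [1.87891972 7.6716396 ]
shank top [298.88 209.05] [ 428.9 -207.2   15. ] 82.7 [0.67465256 9.8913183 ]
shank scene [201.68 229.11] [ 428.9 -207.3   15. ] -96.2 [ 1.01827999 11.46503286]
```

```bash
cat > plan.py <<'E'
from h import *
def mk(z,y):
    z=np.array(z,float);z/=np.linalg.norm(z);y=np.array(y,float);y-=z*(y@z);y/=np.linalg.norm(y)
    return np.column_stack([np.cross(y,z),y,z])
def rel(p,Rm,s=None):
    s=s or env.state(); R0=R.from_rotvec(s['tcp_rot']).as_matrix()
    return np.r_[R0.T@(np.array(p)-s['eef_pos']), np.degrees(R.from_matrix(R0.T@Rm).as_rotvec())].round(1)
def d2(a): return np.array([np.cos(np.radians(a)),np.sin(np.radians(a)),0])
def lying(theta,az=83): return mk(np.sin(np.radians(theta))*d2(az)+np.cos(np.radians(theta))*np.array([0,0,-1]),d2(az-90))
def log():
    import json
    s=env.state(); open('log.jsonl','a').write(json.dumps([list(map(float,s[k])) for k in('joint_positions','eef_pos','tcp_rot')])+'\n'); 
    print('t',round(s['t'],2),'p',s['eef_pos'].round(1),'j',s['joint_positions'].round(3),'F',s['wrist_force'].round(1),'M',s['moment'].round(2),'w',round(s['grip_width'],1)); return s
E
python3 - <<'E'
from plan import *
log()
Rg=lying(15)
print(rel([360,150,240],lying(0,40))); print(rel([427.5,-217.4,130],Rg))
E
```

```text
t 1.4 p [127.4 535.  231.3] j [ 1.252  0.351  1.652  0.     1.139 -0.085] F [-0.1 -0.3 -0.6] M [-0.01  0.04  0.  ] w 85.3
[-315.5 -320.7   -8.7   -0.    -0.   126.6]
[-466.3 -662.4  101.3  -10.9   12.2   83.1]
```

Call:
move_arm:
  targets:
    - [-315, -320, -9, 0, 0, 42, 1]
    - [-315, -320, -9, 0, 0, 42, 1]
    - [-315, -320, -9, 0, 0, 42, 1]
    - [-315, -320, -9, 0, 0, 42, 1]
    - [-315, -320, -9, 0, 0, 42, 1]
    - [-315, -320, -9, 0, 0, 42, 1]
    - [-315, -320, -9, 0, 0, 42, 1]
    - [-315, -320, -9, 0, 0, 42, 1]

```text
t: 2.4
eef_pos: [361.0, 148.2, 240.5]
tcp_rot: [1.466, 2.778, 0.0]
wrist_force: [0.3, 0.4, 0.1]
grip_width: 85.3
```

Run:
```python
from plan import *
log()
print(rel([427.5,-217.4,130],lying(15)))
```

```text
t 2.4 p [361.  148.2 240.5] j [ 0.27   0.039  2.017 -0.     1.085 -0.329] F [0.3 0.4 0.1] M [ 0.04 -0.01 -0.06] w 85.3
[-339.3 -151.4  110.6   -5.4   14.4   41.1]
```

Call:
move_arm:
  targets:
    - [-339, -151, 110, -5.4, 14.4, 41.1, 1]
    - [-339, -151, 110, -5.4, 14.4, 41.1, 1]
    - [-339, -151, 110, -5.4, 14.4, 41.1, 1]
    - [-339, -151, 110, -5.4, 14.4, 41.1, 1]
    - [-339, -151, 110, -5.4, 14.4, 41.1, 1]
    - [-339, -151, 110, -5.4, 14.4, 41.1, 1]
    - [-339, -151, 110, -5.4, 14.4, 41.1, 1]
    - [-339, -151, 110, -5.4, 14.4, 41.1, 1]

```text
t: 3.4
eef_pos: [427.8, -216.6, 130.2]
tcp_rot: [-2.212, -1.956, -0.292]
wrist_force: [-0.3, 0.1, -0.1]
grip_width: 85.4
```

Run:
```python
from plan import *
log()
print(rel([427.5,-217.4,5],lying(15)))
for c in('top','scene'): snap(c,c+'1')
import cv2
a=cv2.imread('pics/top1.png')[170:260,250:370];b=cv2.imread('pics/scene1.png')[140:280,130:290]
cv2.imwrite('pics/v1.png',np.hstack([cv2.resize(a,(400,300)),cv2.resize(b,(400,300))]))
```

```text
t 3.4 p [ 427.8 -216.6  130.2] j [-0.689  0.424  1.859  0.261  1.018 -0.721] F [-0.3  0.1 -0.1] M [-0.14  0.01 -0.02] w 85.4
[-3.350e+01 -1.000e-01  1.207e+02 -0.000e+00 -1.000e-01 -0.000e+00]
```

View pics/v1.png

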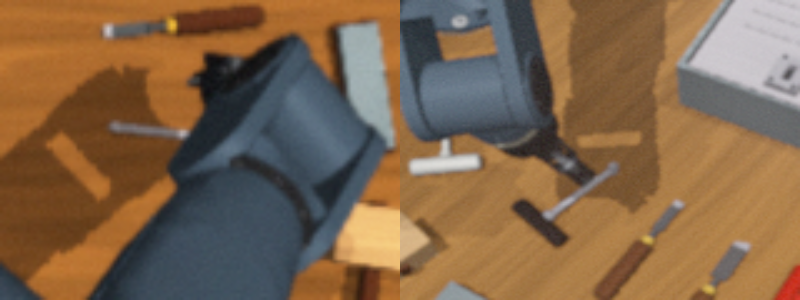

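```bash
cat > kin.py <<'E'
from plan import *
import json
from scipy.optimize import least_squares
LO=np.array([-2.75,-.79,.01,-1.57,.07,-2.87]);HI=np.array([2.75,2.1,2.65,4.71,3.14,2.87])
def rz(a):return R.from_euler('z',a).as_matrix()
def ry(a):return R.from_euler('y',a).as_matrix()
def fk(q,k):
    a1,h,b,L2,L3,c,d6,e=k
    A=rz(q[0]);p=A@[a1,b,h]
    A=A@ry(q[1]);p=p+A@[0,0,L2]
    A=A@ry(q[2]);p=p+A@[c,0,L3]
    A=A@rz(q[3])@ry(q[4]);p=p+A@[e,0,0]
    A=A@rz(q[5]);p=p+A@[0,0,d6]
    return p,A
def data(): return [tuple(map(np.array,json.loads(l))) for l in open('log.jsonl')]
def fit():
    D=data()
    f=lambda k:np.concatenate([fk(q,k)[0]-p for q,p,r in D])
    s=least_squares(f,[0,350,47,400,400,0,200,0.]); return s
def ROFF():
    q,p,r=data()[-1]; return fk(q,np.zeros(8))[1].T@R.from_rotvec(r).as_matrix()
def ik(p,Rm,k,q0,ro=None):
    ro=ROFF() if ro is None else ro
    def f(q):
        a,A=fk(q,k);return np.r_[(a-p)/200,(R.from_matrix(Rm.T@A@ro).as_rotvec())]
    s=least_squares(f,np.clip(q0,LO+1e-3,HI-1e-3),bounds=(LO,HI)); return s.x,np.abs(s.fun).max()
E
python3 - <<'E'
from kin import *
s=fit();print(s.x.round(1),np.abs(s.fun).max())
for q,p,r in data(): print((fk(q,s.x)[1].T@R.from_rotvec(r).as_matrix()).round(3).tolist())
E
```

```text
[ -0.  258.7  46.5 487.3 437.8  40.7 264.9  -0. ] 2.2737367544323206e-13
[[0.0, -1.0, 0.0], [1.0, 0.0, 0.0], [-0.0, 0.0, 1.0]]
[[0.0, -1.0, -0.0], [1.0, 0.0, -0.0], [0.0, -0.0, 1.0]]
[[0.0, -1.0, -0.0], [1.0, 0.0, -0.0], [-0.0, -0.0, 1.0]]
```

Call:
move_arm:
  targets:
    - [-17, 0, 60, 0, 0, 0, 1]
    - [-25, 0, 91, 0, 0, 0, 1]
    - [-33.5, 0, 120.7, 0, 0, 0, 1]
    - [-33.5, 0, 120.7, 0, 0, 0, 1]

```text
t: 4.0
eef_pos: [426.9, -214.4, 5.0]
tcp_rot: [-2.207, -1.957, -0.291]
wrist_force: [0.1, 0.6, -0.1]
grip_width: 84.6
```

Call:
move_arm:
  targets:
    - [0, 0, 0, 0, 0, 0, 0]
    - [0, 0, 0, 0, 0, 0, 0]
    - [0, 0, 0, 0, 0, 0, 0]
    - [0, 0, 0, 0, 0, 0, 0]
    - [0, 0, 0, 0, 0, 0, 0]
    - [0, 0, 0, 0, 0, 0, 0]
  squeeze: 90

```text
t: 4.75
eef_pos: [427.2, -214.6, 5.7]
tcp_rot: [-2.207, -1.958, -0.292]
wrist_force: [-0.9, -0.2, 7.9]
grip_width: 5.0
```

Run:
```python
from kin import *
log()
s=fit();print(s.x.round(2),np.abs(s.fun).max()); np.save('k.npy',s.x)
```

```text
t 4.75 p [ 427.2 -214.6    5.7] j [-0.686  0.647  1.903  0.323  0.764 -0.82 ] F [-0.9 -0.2  7.9] M [0.19 0.17 0.17] w 5.0
[  0.  258.7  46.5 487.3 437.8  40.7 264.9   0. ] 3.909747192665236e-09
```

Run:
```python
from plan import *
for c in('top','scene'): snap(c,c+'2')
import cv2
a=cv2.imread('pics/top2.png')[170:260,250:370];b=cv2.imread('pics/scene2.png')[190:280,150:250]
cv2.imwrite('pics/v2.png',np.hstack([cv2.resize(a,(400,300)),cv2.resize(b,(400,360))[:300]]))
```

```text
(no output)
```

View pics/v2.png

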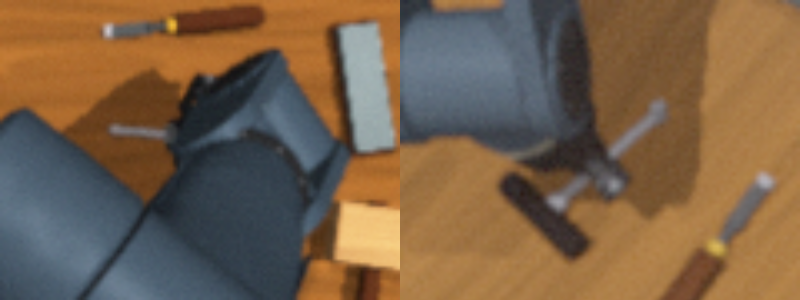

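Call:
move_arm:
  targets:
    - [8, 0, -29, 0, 0, 0, 0]
    - [16, 0, -58, 0, 0, 0, 0]
    - [23, 0, -87, 0, 0, 0, 0]
    - [23, 0, -87, 0, 0, 0, 0]

```text
t: 5.35
eef_pos: [428.0, -215.8, 97.0]
tcp_rot: [-2.209, -1.96, -0.293]
wrist_force: [0.3, -0.4, -1.8]
grip_width: 4.9
```

Run:
```python
from plan import *
log()
for c in('top','scene'): snap(c,c+'3')
import cv2
a=cv2.imread('pics/top3.png')[170:260,250:370];b=cv2.imread('pics/scene3.png')[180:270,150:250]
cv2.imwrite('pics/v3.png',np.hstack([cv2.resize(a,(400,300)),cv2.resize(b,(400,360))[:300]]))
```

```text
t 5.35 p [ 428.  -215.8   97. ] j [-0.687  0.478  1.879  0.274  0.946 -0.747] F [ 0.3 -0.4 -1.8] M [-0.14  0.01  0.01] w 4.9
```

View pics/v3.png

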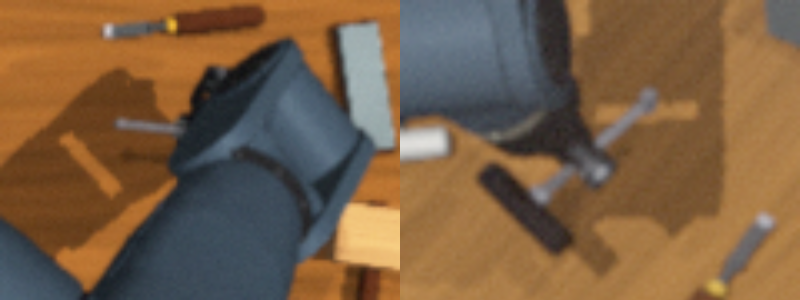

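```bash
cat >> kin.py <<'E'
def standing(theta,a): 
    t=np.radians(theta); return mk(np.cos(t)*d2(a)-np.sin(t)*np.array([0,0,1]),d2(a+90))
E
python3 - <<'E'
from kin import *
k=np.load('k.npy'); q0=data()[-1][0]; ro=ROFF()
KH=np.array([559,61,142.]); 
for a in(-79.5,100.5):
  for th in (15,):
    Rm=standing(th,a); C=KH+[0,0,43+45]; p=C+7*Rm[:,2]
    sols={}
    rng=np.random.default_rng(0)
    for i in range(40):
        x,e=ik(p,Rm,k,rng.uniform(LO,HI),ro)
        if e<1e-3: sols[tuple(x.round(2))]=1
    print(a,th,p.round(0),list(sols))
E
```

```text
-79.5 15 [560.  54. 228.] [(np.float64(0.46), np.float64(0.7), np.float64(1.65), np.float64(-1.19), np.float64(1.58), np.float64(0.81))]
100.5 15 [558.  68. 228.] [(np.float64(-0.37), np.float64(0.74), np.float64(1.55), np.float64(1.0), np.float64(1.78), np.float64(2.28))]
```

Run:
```python
from kin import *
from scipy.spatial.transform import Slerp
k=np.load('k.npy'); s=env.state(); q=s['joint_positions']; ro=ROFF()
Rm=standing(15,-79.5); W=np.array([510,-60,340.])
r0=R.from_rotvec(s['tcp_rot']); sl=Slerp([0,1],R.concatenate([r0,R.from_matrix(Rm)]))
for f in np.linspace(0,1,9):
    q,e=ik(s['eef_pos']*(1-f)+W*f,sl(f).as_matrix(),k,q,ro); print(q.round(2),round(e,4))
print(rel(W,Rm))
p=np.array([559,61,142+43+60])+7*Rm[:,2]
for f in np.linspace(0,1,5):
    q,e=ik(W*(1-f)+p*f,Rm,k,q,ro); print(q.round(2),round(e,4))
```

```text
[-0.69  0.48  1.88  0.27  0.94 -0.75] 0.0
[-0.56  0.37  1.93  0.1   0.85 -0.54] 0.0
[-0.42  0.3   1.95 -0.14  0.81 -0.27] 0.0
[-0.26  0.25  1.96 -0.41  0.84  0.02] 0.0
[-0.12  0.24  1.95 -0.65  0.92  0.26] 0.0
[ 0.02  0.25  1.93 -0.85  1.05  0.45] 0.0
[ 0.14  0.28  1.91 -1.02  1.2   0.57] 0.0
[ 0.23  0.33  1.88 -1.16  1.35  0.64] 0.0
[ 0.3   0.38  1.86 -1.29  1.5   0.67] 0.0
[ 222.2   63.4 -193.7   -9.7  -89.5  -16.6]
[ 0.3   0.38  1.86 -1.29  1.5   0.67] 0.0
[ 0.34  0.45  1.82 -1.27  1.52  0.71] 0.0
[ 0.39  0.53  1.77 -1.24  1.55  0.74] 0.0
[ 0.42  0.6   1.71 -1.22  1.57  0.77] 0.0
[ 0.46  0.67  1.65 -1.19  1.59  0.79] 0.0
```

Call:
move_arm:
  targets:
    - [25, 7, -22, -1, -10, -2, 0]
    - [49, 14, -43, -2, -20, -4, 0]
    - [74, 21, -65, -3, -30, -6, 0]
    - [99, 28, -86, -4, -40, -7, 0]
    - [123, 35, -108, -5, -50, -9, 0]
    - [148, 42, -129, -6, -60, -11, 0]
    - [173, 49, -151, -7.5, -70, -13, 0]
    - [198, 56, -172, -9, -80, -15, 0]
    - [222, 63.4, -193.7, -9.7, -89.5, -16.6, 0]
    - [222, 63.4, -193.7, -9.7, -89.5, -16.6, 0]

```text
t: 6.7
eef_pos: [510.4, -58.8, 337.8]
tcp_rot: [1.239, 1.5, -0.958]
wrist_force: [0.4, -0.5, -1.8]
grip_width: 4.9
```

Run:
```python
from kin import *
log()
k=np.load('k.npy')
for c in('top','scene'): snap(c,c+'4')
import cv2
a=cv2.imread('pics/top4.png')[110:260,150:350];b=cv2.imread('pics/scene4.png')[60:260,120:320]
cv2.imwrite('pics/v4.png',np.hstack([cv2.resize(a,(400,300)),cv2.resize(b,(400,400))[:300]]))
Rm=standing(15,-79.5);p=np.array([559,61,142+43+60])+7*Rm[:,2]
print(p,rel(p,Rm))
```

```text
t 6.7 p [510.4 -58.8 337.8] j [ 0.301  0.384  1.859 -1.294  1.498  0.672] F [ 0.4 -0.5 -1.8] M [ 0.74  0.14 -0.05] w 4.9
[560.232182    54.35174084 243.18826668] [ 1.185e+02  7.070e+01 -7.520e+01 -0.000e+00 -1.000e-01  2.000e-01]
```

View pics/v4.png

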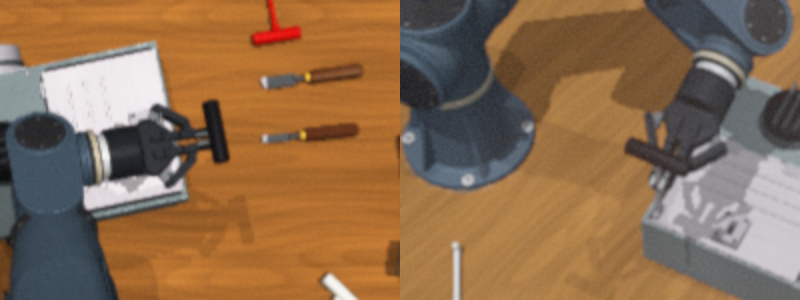

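```bash
cat > seebar.py <<'E'
from kin import *
import sys
# triangulate two pixels
def tri(pt,ps):
    o1,d1=ray('top',pt);o2,d2_=ray('scene',ps);d1=d1/np.linalg.norm(d1);d2_=d2_/np.linalg.norm(d2_)
    A=np.column_stack([d1,-d2_]);t=np.linalg.lstsq(A,o2-o1,rcond=None)[0]
    a=o1+t[0]*d1;b=o2+t[1]*d2_;return (a+b)/2,np.linalg.norm(a-b)
E
python3 - <<'E'
from kin import *
import cv2
a=cv2.imread('pics/top4.png')[150:200,215:275];b=cv2.imread('pics/scene4.png')[110:170,220:300]
cv2.imwrite('pics/v5.png',np.hstack([cv2.resize(a,(400,333),interpolation=cv2.INTER_NEAREST)[:300],cv2.resize(b,(400,300),interpolation=cv2.INTER_NEAREST)]))
for c in ('top','scene'):
  d=np.load(f'pics/{c}4_d.npy')
  for n in('key_bar','key_tip','key_shank'):
    for q in env.find_in(c,n)[:2]:
        px=q['position'];print(c,n,np.round(px,1),round(q['confidence'],2),atd(c,px,d[int(px[1]),int(px[0])]).round(0))
  Rm=standing(15,-79.5); s=env.state(); C=s['eef_pos']-7*Rm[:,2]
  for off,nm in(((0,0,58),'bar'),((0,0,-77),'nose'),((0,0,0),'C')): print(c,nm,proj(c,C+np.array(off)).round(1))
E
```

```text
top key_bar [256.5 174.8] 0.82 [508. -50. 414.]
top key_bar [316.6 258.1] 0.68 [ 248. -270.    2.]
top key_tip [313. 259.] 0.78 [ 245. -257.    2.]
top key_tip [255.5 169.7] 0.63 [523. -48. 413.]
top key_shank [286.7 126.8] 0.68 [ 736. -169.   16.]
top key_shank [257.5 168.4] 0.57 [526. -53. 416.]
top bar [257.9 175.4]
top nose [257.5 180.6]
top C [257.7 177.8]
scene key_bar [289.3 275. ] 0.69 [ 745. -158.   18.]
scene key_bar [248.8 140.1] 0.67 [516. -59. 408.]
scene key_tip [249.3 143.1] 0.88 [519. -61. 401.]
scene key_tip [285.8 280.7] 0.82 [ 747. -180.   19.]
scene key_shank [251.5 138.5] 0.8 [520. -53. 412.]
scene key_shank [152.2 216.4] 0.63 [ 271. -275.   19.]
scene bar [247.9 139.5]
scene nose [248.8 168.4]
scene C [248.3 152.6]
```

View pics/v5.png

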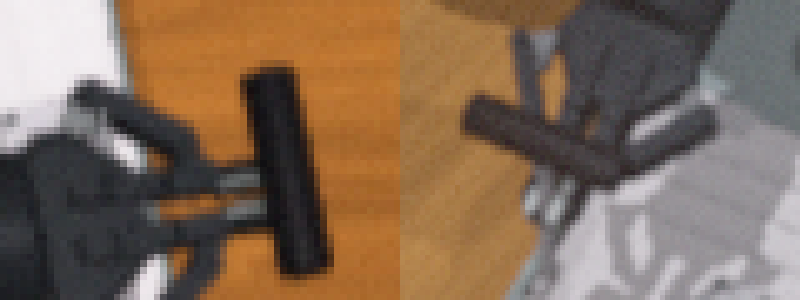

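Run:
```python
from kin import *
Rm=standing(15,-79.5);p=np.array([559,61,142+74+15])+6.5*Rm[:,2]
print(p,rel(p,Rm),rel(p+[0,0,60],Rm))
```

```text
[560.144169    54.82661649 229.31767621] [ 1.339e+02  7.040e+01 -7.240e+01 -1.000e-01 -0.000e+00 -0.000e+00] [ 75.9  70.4 -87.9  -0.1  -0.   -0. ]
```

Call:
move_arm:
  targets:
    - [35, 35, -44, 0, 0, 0, 0]
    - [76, 70.4, -88, 0, 0, 0, 0]
    - [105, 70.4, -80, 0, 0, 0, 0]
    - [134, 70.4, -72.4, 0, 0, 0, 0]
    - [134, 70.4, -72.4, 0, 0, 0, 0]
    - [134, 70.4, -72.4, 0, 0, 0, 0]

```text
t: 7.85
eef_pos: [560.4, 54.7, 230.5]
tcp_rot: [1.246, 1.495, -0.955]
wrist_force: [-0.1, -1.0, -1.1]
grip_width: 4.9
```

Run:
```python
from kin import *
import cv2
s=log()
for c in('top','scene'): snap(c,c+'5')
a=cv2.imread('pics/top5.png')[150:195,195:255];b=cv2.imread('pics/scene5.png')[125:185,250:330]
cv2.imwrite('pics/v6.png',np.hstack([cv2.resize(a,(400,300),interpolation=cv2.INTER_CUBIC)[:300],cv2.resize(b,(400,300),interpolation=cv2.INTER_CUBIC)]))
Rm=standing(15,-79.5); C=s['eef_pos']-6.5*Rm[:,2]
for c in('top','scene'):
  for off,nm in(((0,0,61),'bar'),((0,0,-74),'nose'),((0,0,0),'C')): print(c,nm,proj(c,C+np.array(off)).round(1))
  print(proj(c,C+[0,0,61]+45*Rm[:,1]).round(1),proj(c,C+[0,0,61]-45*Rm[:,1]).round(1), 'hole',proj(c,[559,61,142]).round(1))
```

```text
t 7.85 p [560.4  54.7 230.5] j [ 0.46   0.693  1.65  -1.191  1.58   0.812] F [-0.1 -1.  -1.1] M [ 0.76  0.11 -0.04] w 4.9
top bar [220.  163.7]
top nose [222.9 169.6]
top C [221.4 166.5]
[217.2 149.6] [222.8 177.9] hole [223.2 170.3]
scene bar [287.7 145.5]
scene nose [285.1 171.3]
scene C [286.5 157.7]
[302.1 151.4] [273.6 139.7] hole [284.8 174. ]
```

View pics/v6.png

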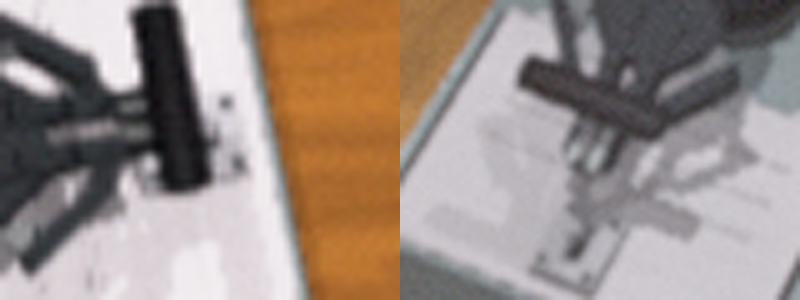

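Run:
```python
import cv2,numpy as np
b=cv2.imread('pics/scene5.png')[140:185,265:310];c=cv2.imread('pics/scene0.png')[140:185,265:310]
cv2.imwrite('pics/v7.png',np.hstack([cv2.resize(x,(400,400),interpolation=cv2.INTER_NEAREST) for x in(b,c)]))
```

```text
(no output)
```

View pics/v7.png

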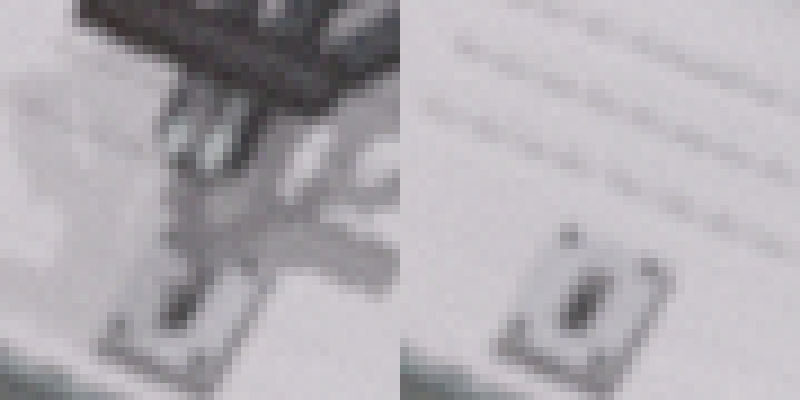

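Call:
move_arm:
  targets:
    - [6, 0, 1.6, 0, 0, 0, 0]
    - [12, 0, 3.2, 0, 0, 0, 0]
    - [17, 0, 4.6, 0, 0, 0, 0]
    - [21, 0, 5.6, 0, 0, 0, 0]
    - [21, 0, 5.6, 0, 0, 0, 0]

```text
t: 8.57
eef_pos: [560.4, 54.8, 208.6]
tcp_rot: [1.246, 1.495, -0.955]
wrist_force: [-0.3, -0.7, -1.2]
grip_width: 5.0
```

Run:
```python
from kin import *
import cv2
s=log()
for c in('top','scene'): snap(c,c+'6')
b=cv2.imread('pics/scene6.png')[140:185,265:310];c=cv2.imread('pics/top6.png')[145:190,200:245]
cv2.imwrite('pics/v8.png',np.hstack([cv2.resize(x,(400,400),interpolation=cv2.INTER_NEAREST) for x in(b,c)]))
```

```text
t 8.57 p [560.4  54.8 208.6] j [ 0.46   0.728  1.653 -1.191  1.566  0.847] F [-0.3 -0.7 -1.2] M [ 0.71  0.13 -0.04] w 5.0
```

View pics/v8.png

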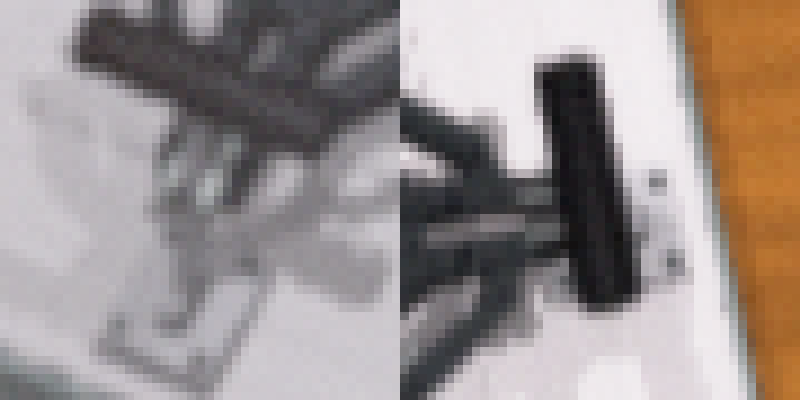

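Call:
move_arm:
  targets:
    - [3, 0, 0.8, 0, 0, 0, 0]
    - [6, 0, 1.6, 0, 0, 0, 0]
    - [6, 0, 1.6, 0, 0, 0, 0]

```text
t: 9.05
eef_pos: [560.4, 54.8, 202.5]
tcp_rot: [1.247, 1.495, -0.954]
wrist_force: [0.4, 0.4, -1.9]
grip_width: 5.1
```

Call:
move_arm:
  targets:
    - [5, 0, 1.3, 0, 0, 0, 0]
    - [10, 0, 2.6, 0, 0, 0, 0]
    - [10, 0, 2.6, 0, 0, 0, 0]

```text
t: 9.43
eef_pos: [560.3, 54.8, 191.6]
tcp_rot: [1.246, 1.495, -0.955]
wrist_force: [-0.2, -0.1, -2.0]
grip_width: 5.0
```

Call:
move_arm:
  targets:
    - [4, 0, 1, 0, 0, 0, 0]
    - [8, 0, 2.1, 0, 0, 0, 0]
    - [8, 0, 2.1, 0, 0, 0, 0]

```text
t: 9.8
eef_pos: [560.3, 54.9, 183.0]
tcp_rot: [1.246, 1.495, -0.955]
wrist_force: [0.6, 0.6, -2.0]
grip_width: 5.1
```

Call:
move_arm:
  targets:
    - [2, 0, 0.5, 0, 0, 0, 0]
    - [4, 0, 1, 0, 0, 0, 0]
    - [4, 0, 1, 0, 0, 0, 0]

```text
t: 10.18
eef_pos: [560.3, 54.9, 178.8]
tcp_rot: [1.246, 1.495, -0.956]
wrist_force: [0.3, 0.3, -1.2]
grip_width: 5.0
```

Call:
move_arm:
  targets:
    - [2, 0, 0.5, 0, 0, 0, 0]
    - [3, 0, 0.8, 0, 0, 0, 0]
    - [3, 0, 0.8, 0, 0, 0, 0]

```text
t: 10.55
eef_pos: [560.7, 54.8, 178.3]
tcp_rot: [1.245, 1.49, -0.956]
wrist_force: [-2.5, 0.2, 14.6]
grip_width: 5.0
```

Run:
```python
from kin import *
import cv2
s=log()
for c in('top','scene'): snap(c,c+'7')
b=cv2.imread('pics/scene7.png')[140:185,265:310];c=cv2.imread('pics/top7.png')[145:190,200:245]
cv2.imwrite('pics/v9.png',np.hstack([cv2.resize(x,(400,400),interpolation=cv2.INTER_NEAREST) for x in(b,c)]))
for c in('top','scene'):
  print(c,'home bar',proj(c,[559,61,243]).round(1)); d=np.load(f'pics/{c}7_d.npy')
d=np.load('pics/top7_d.npy'); print([[round(atd('top',(x,y),d[y,x])[2]) for x in range(217,226)] for y in range(152,180,3)])
```

```text
t 10.55 p [560.7  54.8 178.3] j [ 0.46   0.781  1.652 -1.194  1.55   0.897] F [-2.5  0.2 14.6] M [-1.81 -0.05 -0.36] w 5.0
top home bar [221.1 166.1]
scene home bar [286.6 155.6]
[[126, 124, 130, 120, 127, 121, 120, 127, 129], [256, 255, 252, 252, 251, 253, 245, 126, 132], [256, 248, 252, 254, 256, 250, 250, 128, 127], [248, 249, 252, 249, 256, 253, 245, 251, 126], [127, 257, 256, 258, 253, 260, 253, 247, 143], [192, 246, 251, 254, 255, 250, 251, 253, 247], [195, 193, 250, 248, 259, 257, 252, 251, 250], [197, 196, 242, 249, 251, 254, 252, 251, 252], [146, 145, 143, 256, 257, 244, 259, 250, 251], [121, 126, 120, 131, 250, 252, 250, 249, 248]]
```

View pics/v9.png

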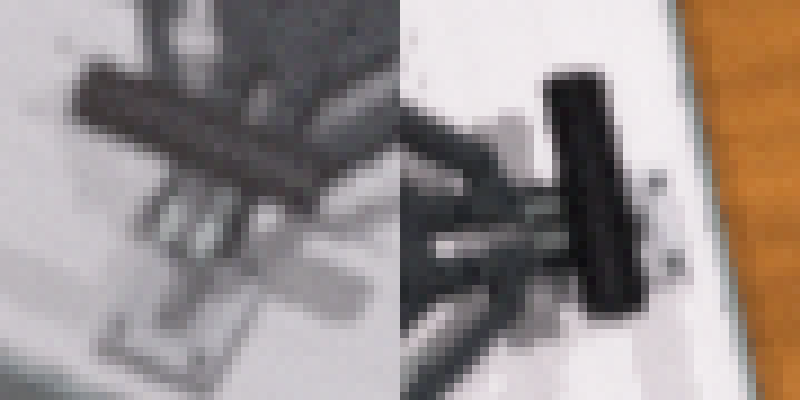

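```bash
cat > arc.py <<'E'
from kin import *
def R0():
    s=env.state();return s,R.from_rotvec(s['tcp_rot']).as_matrix()
def about(C,ax,degs,s,Rm):
    out=[]
    for a in degs:
        r=R.from_rotvec(np.radians(a)*np.array(ax)).as_matrix(); out.append((C+r@(s['eef_pos']-C),r@Rm))
    return out
E
python3 - <<'E'
from arc import *
k=np.load('k.npy');s,Rm=R0();q=s['joint_positions'];ro=ROFF()
print('tool z az',np.degrees(np.arctan2(Rm[1,2],Rm[0,2])),'pitch',np.degrees(np.arcsin(-Rm[2,2])),'y el',Rm[2,1])
C=s['eef_pos']-6.5*Rm[:,2];print(C)
T=about(C,[0,0,1],range(10,97,10),s,Rm)+about(C,[0,0,1],[96],s,Rm)
for p,A in T:
    q,e=ik(p,A,k,q,ro);print(rel(p,A,s),q.round(2),round(e,4))
# lift
H=np.array([559,61,122])+168*d2(100.5); print('hinge',H)
ax=-d2(10.5)
sp=dict(eef_pos=T[8][0])
for p,A in about(H,ax,range(10,101,15),dict(eef_pos=T[8][0]),T[8][1]):
    q,e=ik(p,A,k,q,ro);print(p.round(0),q.round(2),round(e,4))
E
```

```text
tool z az -79.5870215931042 pitch 14.767069429706249 y el 0.0026854711531452136
[559.51498561  61.01283966 179.93896177]
[ 0.   1.1 -0.1 -9.7  0.  -2.5] [ 0.47  0.73  1.77 -1.32  1.43  0.93] 0.0
[  0.1   2.1  -0.4 -19.3   0.1  -5.1] [ 0.48  0.69  1.88 -1.47  1.33  0.98] 0.0
[  0.2   3.1  -0.8 -29.    0.1  -7.6] [ 0.47  0.64  1.96 -1.57  1.23  0.99] 0.0508
[  0.4   4.   -1.4 -38.7   0.1 -10.2] [ 0.47  0.58  1.98 -1.57  1.14  0.9 ] 0.1539
[  0.6   4.8  -2.2 -48.3   0.1 -12.7] [ 0.45  0.51  2.01 -1.57  1.    0.78] 0.2294
[  0.8   5.4  -3.  -58.    0.2 -15.3] [ 0.39  0.41  2.05 -1.57  0.81  0.61] 0.3229
[  1.1   5.9  -4.  -67.7   0.2 -17.8] [ 0.27  0.3   2.09 -1.57  0.5   0.36] 0.447
[  1.3   6.2  -5.  -77.4   0.2 -20.4] [ 0.06  0.22  2.13 -1.57  0.07  0.05] 0.517
[  1.6   6.3  -6.1 -87.    0.2 -22.9] [ 0.08  0.22  2.13 -1.57  0.07 -0.03] 0.5227
[  1.8   6.2  -6.7 -92.8   0.3 -24.5] [ 0.09  0.22  2.13 -1.57  0.07 -0.08] 0.5309
hinge [528.38443172 226.18682447 122.        ]
[563.  74. 207.] [ 0.09  0.16  2.14 -1.57  0.07 -0.18] 0.4908
[558. 101. 244.] [ 0.13  0.09  2.15 -1.57  0.07 -0.4 ] 0.4047
[552. 136. 273.] [ 0.33  0.09  2.13 -1.57  0.34 -0.51] 0.3633
[544. 178. 292.] [ 0.51  0.13  2.08 -1.57  0.6  -0.63] 0.3301
[536. 223. 299.] [ 0.68  0.22  2.03 -1.57  0.83 -0.76] 0.3027
[528. 268. 294.] [ 0.81  0.33  1.96 -1.57  1.02 -0.89] 0.3121
[520. 311. 278.] [ 0.91  0.45  1.89 -1.57  1.18 -1.04] 0.3669
```

Run:
```python
from arc import *
k=np.load('k.npy');s,Rm=R0();q00=s['joint_positions'];ro=ROFF()
H=np.array([559,61,122])+168*d2(100.5); ax=-d2(10.5); B=np.array([559.3,61,242.])
for ya in(100.5,-79.5):
  Rg=mk([0,0,-1],d2(ya)); g=19
  q,e=ik(B+[0,0,-g],Rg,k,[.2,.5,1.6,0,1,0.],ro); print('grasp',ya,q.round(2),round(e,4),'above',)
  T=about(B,[0,0,1],[45,90],dict(eef_pos=B+[0,0,-g]),Rg)
  for p,A in T: q,e=ik(p,A,k,q,ro);print('turn',q.round(2),round(e,4))
  qq=q
  for tilt in (0,):
   q=qq
   for p,A in about(H,ax,range(0,101,10),dict(eef_pos=T[-1][0]),T[-1][1]):
    q,e=ik(p,A,k,q,ro);print(p.round(0),q.round(2),round(e,4))
```

```text
grasp 100.5 [ 0.03  0.38  1.63 -0.    1.13 -1.73] 0.0 above
turn [ 0.03  0.38  1.63 -0.    1.13 -2.51] 0.0
turn [ 0.15  0.37  1.67 -0.23  1.07 -2.87] 0.2004
[559.  61. 223.] [ 0.15  0.37  1.67 -0.23  1.07 -2.87] 0.2004
[556.  81. 251.] [ 0.21  0.36  1.63 -0.31  1.16 -2.87] 0.1212
[551. 105. 274.] [ 0.28  0.36  1.58 -0.4   1.26 -2.87] 0.0382
[546. 133. 293.] [ 0.39  0.39  1.53 -0.52  1.37 -2.79] 0.0
[540. 163. 307.] [ 0.5   0.44  1.48 -0.66  1.49 -2.68] 0.0
[534. 196. 316.] [ 0.6   0.52  1.43 -0.78  1.63 -2.59] 0.0
[528. 230. 318.] [ 0.68  0.61  1.37 -0.88  1.76 -2.54] 0.0
[522. 263. 314.] [ 0.75  0.71  1.31 -0.99  1.89 -2.5 ] 0.0
[516. 295. 305.] [ 0.8   0.82  1.24 -1.09  2.01 -2.49] 0.0
[510. 326. 290.] [ 0.84  0.93  1.18 -1.19  2.12 -2.49] 0.0
[505. 353. 270.] [ 0.87  1.04  1.12 -1.31  2.23 -2.52] 0.0
grasp -79.5 [ 0.03  0.38  1.63 -0.    1.13  1.41] 0.0 above
turn [ 0.03  0.38  1.63 -0.    1.13  0.63] 0.0
turn [ 0.03  0.38  1.63 -0.    1.13 -0.16] 0.0
[559.  61. 223.] [ 0.03  0.38  1.63 -0.    1.13 -0.16] 0.0
[556.  81. 251.] [ 0.14  0.36  1.6  -0.19  1.18  0.03] 0.0
[551. 105. 274.] [ 0.27  0.36  1.57 -0.37  1.26  0.2 ] 0.0
[546. 133. 293.] [ 0.39  0.39  1.53 -0.52  1.37  0.35] 0.0
[540. 163. 307.] [ 0.5   0.44  1.48 -0.66  1.49  0.46] 0.0
[534. 196. 316.] [ 0.6   0.52  1.43 -0.78  1.63  0.55] 0.0
[528. 230. 318.] [ 0.68  0.61  1.37 -0.88  1.76  0.61] 0.0
[522. 263. 314.] [ 0.75  0.71  1.31 -0.99  1.89  0.64] 0.0
[516. 295. 305.] [ 0.8   0.82  1.24 -1.09  2.01  0.65] 0.0
[510. 326. 290.] [ 0.84  0.93  1.18 -1.19  2.12  0.65] 0.0
[505. 353. 270.] [ 0.87  1.04  1.12 -1.31  2.23  0.62] 0.0
```

Call:
move_arm:
  targets:
    - [0, 0, 0, 0, 0, 0, 0.3]
    - [0, 0, 0, 0, 0, 0, 0.6]
    - [0, 0, 0, 0, 0, 0, 1]
    - [0, 0, 0, 0, 0, 0, 1]
    - [0, 0, 0, 0, 0, 0, 1]
    - [0, 0, -25, 0, 0, 0, 1]
    - [0, 0, -55, 0, 0, 0, 1]
    - [0, 0, -85, 0, 0, 0, 1]
    - [0, 0, -115, 0, 0, 0, 1]
    - [0, 0, -115, 0, 0, 0, 1]

```text
t: 11.9
eef_pos: [540.6, 165.8, 207.9]
tcp_rot: [1.244, 1.491, -0.953]
wrist_force: [-0.1, 0.3, 0.6]
grip_width: 85.7
```

Run:
```python
from kin import *
import cv2
s=log()
for c in('top','scene'): snap(c,c+'8')
b=cv2.imread('pics/scene8.png')[110:200,240:330];c=cv2.imread('pics/top8.png')[120:210,170:260]
cv2.imwrite('pics/v10.png',np.hstack([cv2.resize(x,(400,400),interpolation=cv2.INTER_CUBIC) for x in(b,c)]))
```

```text
t 11.9 p [540.6 165.8 207.9] j [ 0.63   0.795  1.512 -1.077  1.708  0.834] F [-0.1  0.3  0.6] M [0.42 0.05 0.04] w 85.7
```

View pics/v10.png

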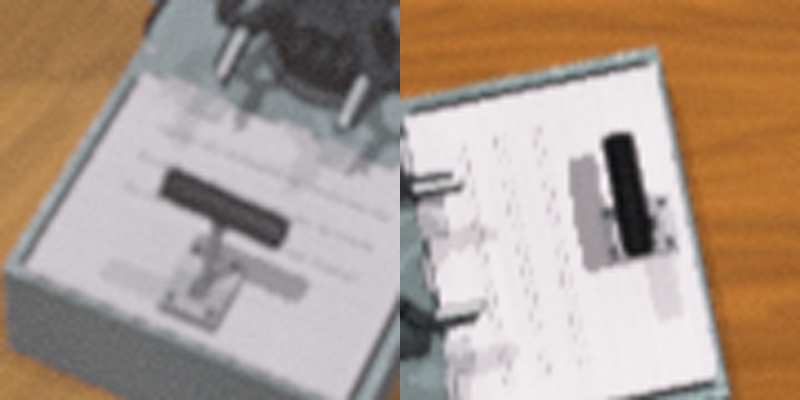

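```bash
cat > bar.py <<'E'
from seebar import *
def barc(n,bt,bs,th=70):
    out=[]
    for cam,b in(('top',bt),('scene',bs)):
        p=cv2.imread(f'pics/{cam}{n}.png'); x0,y0,x1,y1=b; m=(p[y0:y1,x0:x1].max(2)<(th if cam=='top' else th+15)).astype(np.uint8)
        nl,l,st,ce=cv2.connectedComponentsWithStats(m); i=1+np.argmax(st[1:,4]); yy,xx=np.nonzero(l==i)
        c=np.array([xx.mean()+x0,yy.mean()+y0]); ev,V=np.linalg.eigh(np.cov(np.vstack([xx,yy]))); v=V[:,1]; L=np.sqrt(12*ev[1])/2
        out.append((c,v,L,st[i,4]))
    return out
E
python3 - <<'E'
from bar import *
o=barc(8,(212,145,232,182),(272,142,310,170)); print(o)
print(tri(o[0][0],o[1][0]))
for c,z in(('top',242),('scene',242)):
    i=0 if c=='top' else 1; a=atz(c,o[i][0]+o[i][1]*o[i][2],z);b=atz(c,o[i][0]-o[i][1]*o[i][2],z);print(c,(a+b)/2,np.linalg.norm(a-b),np.degrees(np.arctan2(*(a-b)[1::-1])))
E
```

```text
[(array([221.01744186, 163.81976744]), array([0.20532239, 0.97869439]), np.float64(13.344232967114426), np.int32(172)), (array([289.44966443, 156.26845638]), array([-0.90437482, -0.42673901]), np.float64(13.970702942848401), np.int32(149))]
(array([566.98840743,  61.86445046, 245.07393171]), np.float64(2.3709795284740403))
top [566.69326234  61.29196983 242.        ] 86.24191877684872 -168.68484665701234
scene [566.29757411  64.60037396 242.        ] 84.52780673898876 -172.4874549973316
```

Run:
```python
from arc import *
k=np.load('k.npy');s,Rm=R0();q=s['joint_positions'];ro=ROFF()
bx=d2(10.5); t=np.radians(4); z=-(np.cos(t)*np.array([0,0,1])+np.sin(t)*bx)
Rg=mk(z,d2(-79.5)); B=np.array([566.8,61.5,242.5]); p=B+19*z
r=rel(p+[0,0,110],Rg,s); print('up',rel(s['eef_pos']+[0,0,130],Rm,s)); print(r, (p+[0,0,110]).round(1))
q,e=ik(p+[0,0,110],Rg,k,q,ro);print(q.round(2),e)
```

```text
up [-125.7    0.3  -33.1    0.     0.     0. ]
[-148.9    6.4   69.9   60.5   55.2   72.9] [565.5  61.3 333.5]
[ 0.03  0.34  1.42 -0.01  1.46  1.42] 1.412841937108376e-16
```

Call:
move_arm:
  targets:
    - [-58, 0, -15, 0, 0, 0, 1]
    - [-116, 0, -31, 0, 0, 0, 1]
    - [-155, 0, -40, 6, 5, 7, 1]
    - [-160, 1, -30, 12, 11, 14.5, 1]
    - [-158, 2, -20, 18, 16.5, 22, 1]
    - [-156, 3, -5, 24, 22, 29, 1]
    - [-155, 3, 10, 30, 27.5, 36.5, 1]
    - [-154, 4, 20, 36, 33, 44, 1]
    - [-152, 5, 35, 42, 38.5, 51, 1]
    - [-151, 6, 50, 48, 44, 58, 1]
    - [-150, 6, 60, 54.5, 49.5, 65.5, 1]
    - [-148.9, 6.4, 69.9, 60.5, 55.2, 72.9, 1]

```text
t: 13.5
eef_pos: [565.6, 59.6, 333.1]
tcp_rot: [3.094, 0.321, -0.136]
wrist_force: [0.9, 0.3, -0.1]
grip_width: 85.4
```

```bash
cat > g.py <<'E'
from arc import *
s=log()
bx=d2(10.5); t=np.radians(4); z=-(np.cos(t)*np.array([0,0,1])+np.sin(t)*bx)
Rg=mk(z,d2(-79.5)); B=np.array([566.8,61.5,242.5]); p=B+19*z
print(rel(p+[0,0,50],Rg),rel(p,Rg))
E
python3 g.py
```

```text
t 13.5 p [565.6  59.6 333.1] j [ 0.039  0.35   1.404 -0.034  1.474  1.408] F [ 0.9  0.3 -0.1] M [ 0.02 -0.06  0.  ] w 85.4
[ 5.6 -2.8 59.3  1.2  1.2  1.3] [ 10.1  -3.7 109.    1.2   1.2   1.3]
```

Call:
move_arm:
  targets:
    - [5.6, -2.8, 59, 1.2, 1.2, 1.3, 1]
    - [8, -3.3, 85, 1.2, 1.2, 1.3, 1]
    - [10.1, -3.7, 109, 1.2, 1.2, 1.3, 1]
    - [10.1, -3.7, 109, 1.2, 1.2, 1.3, 1]
    - [10.1, -3.7, 109, 1.2, 1.2, 1.3, 1]

```text
t: 14.12
eef_pos: [565.8, 60.8, 224.5]
tcp_rot: [3.12, 0.285, -0.106]
wrist_force: [0.1, 0.2, 0.4]
grip_width: 85.5
```

```bash
python3 g.py
python3 - <<'E'
from kin import *
for c in('top','scene'): snap(c,c+'9')
b=cv2.imread('pics/scene9.png')[110:200,240:330];c=cv2.imread('pics/top9.png')[120:210,170:260]
cv2.imwrite('pics/v11.png',np.hstack([cv2.resize(x,(400,400),interpolation=cv2.INTER_CUBIC) for x in(b,c)]))
E
```

```text
t 14.12 p [565.8  60.8 224.5] j [ 0.03   0.425  1.561 -0.012  1.223  1.423] F [0.1 0.2 0.4] M [0.03 0.01 0.02] w 85.5
[ -3.5  -0.5 -49.    0.   -0.1  -0. ] [-0.1 -0.5  0.9  0.  -0.1 -0. ]
```

View pics/v11.png

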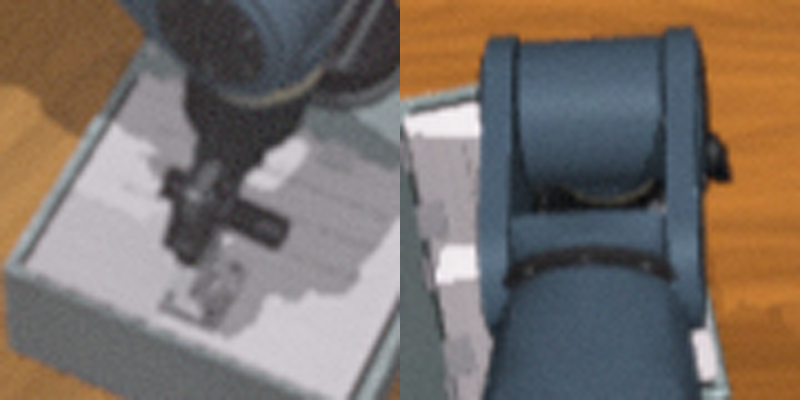

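Fingers straddle the bar near its middle (scene crop ~ (205,215)). Close.

Call:
move_arm:
  targets:
    - [0, 0, 0, 0, 0, 0, 0]
    - [0, 0, 0, 0, 0, 0, 0]
    - [0, 0, 0, 0, 0, 0, 0]
    - [0, 0, 0, 0, 0, 0, 0]
    - [0, 0, 0, 0, 0, 0, 0]
  squeeze: 60

```text
t: 14.85
eef_pos: [566.0, 61.1, 224.9]
tcp_rot: [3.12, 0.286, -0.104]
wrist_force: [-0.7, 0.1, 3.0]
grip_width: 22.2
```

```bash
cat > turn.py <<'E'
from arc import *
s,Rm=R0(); log()
P=np.array([559.3,61,112.])
# straighten: rotate about jaw axis until tool z vertical, about pivot P
Rt=mk([0,0,-1],d2(-79.5))
g=s['eef_pos']-19*Rm[:,2]
B=np.array([559.3,61,242.5])
print('bar now',g); L=np.linalg.norm(g-P)
p1=P+[0,0,L]; print(L); p1=p1+19*Rt[:,2]
print('str',rel(p1,Rt,s))
for a in(10,20,30,40,50,60,70,80,90,95):
    print(a,rel(p1,R.from_euler('z',a,degrees=True).as_matrix()@Rt,s))
E
python3 turn.py
```

```text
t 14.85 p [566.   61.1 224.9] j [ 0.031  0.425  1.561 -0.011  1.222  1.423] F [-0.7  0.1  3. ] M [ 0.01  0.02 -0.05] w 22.2
bar now [567.29187125  61.29488255 243.85973042]
132.10202673713943
str [-6.6 -1.2  0.2  0.   3.8 -0. ]
10 [ -6.6  -1.2   0.2  -0.3   3.8 -10. ]
20 [ -6.6  -1.2   0.2  -0.6   3.8 -20. ]
30 [ -6.6  -1.2   0.2  -1.    3.8 -30. ]
40 [ -6.6  -1.2   0.2  -1.3   3.7 -40. ]
50 [ -6.6  -1.2   0.2  -1.6   3.6 -50. ]
60 [ -6.6  -1.2   0.2  -2.    3.5 -60. ]
70 [ -6.6  -1.2   0.2  -2.3   3.4 -70. ]
80 [ -6.6  -1.2   0.2  -2.6   3.2 -80. ]
90 [ -6.6  -1.2   0.2  -3.    3.  -90. ]
95 [ -6.6  -1.2   0.2  -3.1   2.9 -95. ]
```

Call:
move_arm:
  targets:
    - [-3.3, -0.6, 0.1, 0, 1.9, 0, 0]
    - [-6.6, -1.2, 0.2, 0, 3.8, 0, 0]
    - [-6.6, -1.2, 0.2, 0, 3.8, 0, 0]
    - [-6.6, -1.2, 0.2, -0.3, 3.8, -10, 0]
    - [-6.6, -1.2, 0.2, -0.6, 3.8, -20, 0]
    - [-6.6, -1.2, 0.2, -0.6, 3.8, -20, 0]

```text
t: 15.6
eef_pos: [559.6, 61.1, 225.2]
tcp_rot: [-3.031, -0.824, 0.0]
wrist_force: [0.5, -0.5, 1.9]
grip_width: 22.4
```

```bash
python3 turn.py
```

```text
t 15.6 p [559.6  61.1 225.2] j [0.026 0.381 1.624 0.    1.137 1.065] F [ 0.5 -0.5  1.9] M [-0.19 -0.1   0.01] w 22.4
bar now [559.63969779  61.04309018 244.18342046]
132.18386397935768
str [-0.3 -0.1 -0.  -0.   0.  19.9]
10 [-0.3 -0.1 -0.  -0.   0.   9.9]
20 [-0.3 -0.1 -0.  -0.   0.  -0.1]
30 [ -0.3  -0.1  -0.   -0.    0.  -10.1]
40 [ -0.3  -0.1  -0.   -0.    0.  -20.1]
50 [ -0.3  -0.1  -0.   -0.    0.  -30.1]
60 [ -0.3  -0.1  -0.   -0.   -0.  -40.1]
70 [ -0.3  -0.1  -0.   -0.   -0.  -50.1]
80 [ -0.3  -0.1  -0.   -0.   -0.  -60.1]
90 [ -0.3  -0.1  -0.   -0.   -0.  -70.1]
95 [ -0.3  -0.1  -0.   -0.   -0.  -75.1]
```

Call:
move_arm:
  targets:
    - [0, 0, 0, 0, 0, -10, 0]
    - [0, 0, 0, 0, 0, -20, 0]
    - [0, 0, 0, 0, 0, -30, 0]
    - [0, 0, 0, 0, 0, -40, 0]
    - [0, 0, 0, 0, 0, -50, 0]
    - [0, 0, 0, 0, 0, -60, 0]
    - [0, 0, 0, 0, 0, -70, 0]
    - [0, 0, 0, 0, 0, -70, 0]

```text
t: 16.6
eef_pos: [560.0, 61.2, 225.2]
tcp_rot: [-2.016, -2.409, -0.001]
wrist_force: [0.9, 0.3, 0.9]
grip_width: 22.0
```

```bash
python3 turn.py|tail -4
```

```text
70 [-0.1 -0.7 -0.   0.  -0.  19.6]
80 [-0.1 -0.7 -0.   0.  -0.   9.6]
90 [-0.1 -0.7 -0.   0.  -0.  -0.4]
95 [-0.1 -0.7 -0.   0.  -0.  -5.4]
```

Call:
move_arm:
  targets:
    - [0, -0.7, 0, 0, 0, -4, 0]
    - [0, -0.7, 0, 0, 0, -7, 0]
    - [0, -0.7, 0, 0, 0, -7, 0]

```text
t: 16.98
eef_pos: [559.6, 61.3, 225.3]
tcp_rot: [-1.873, -2.522, -0.002]
wrist_force: [2.2, 0.1, -0.2]
grip_width: 22.5
```

```bash
python3 turn.py|sed -n '1p;10,12p'
python3 - <<'E'
from kin import *
for c in('top','scene'): snap(c,c+'10')
b=cv2.imread('pics/scene10.png')[110:200,240:330];c=cv2.imread('pics/top10.png')[120:210,170:260]
cv2.imwrite('pics/v12.png',np.hstack([cv2.resize(x,(400,400),interpolation=cv2.INTER_CUBIC) for x in(b,c)]))
E
```

```text
t 16.98 p [559.6  61.3 225.3] j [ 2.600e-02  3.800e-01  1.625e+00  1.000e-03  1.136e+00 -2.680e-01] F [ 2.2  0.1 -0.2] M [ 0.25 -0.66 -0.06] w 22.5
60 [-0.2 -0.4 -0.   0.  -0.1 36.3]
70 [-0.2 -0.4 -0.   0.  -0.1 26.3]
80 [-0.2 -0.4 -0.   0.  -0.1 16.3]
```

View pics/v12.png

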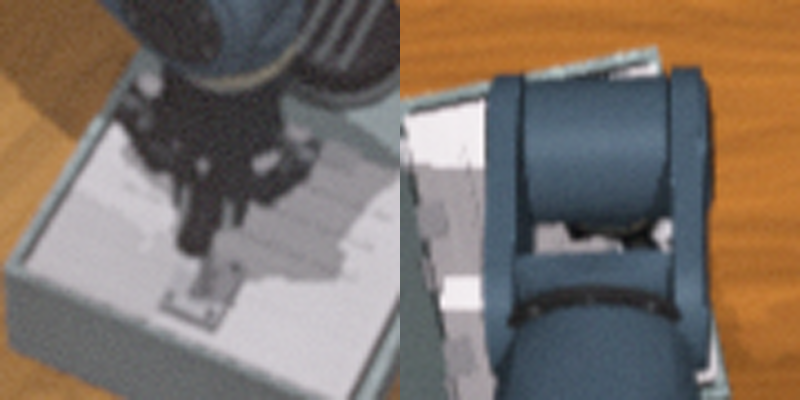

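Call:
move_arm:
  targets:
    - [0, 0, 0, 0, 0, -3, 0]
    - [0, 0, 0, 0, 0, -5, 0]
    - [0, 0, 0, 0, 0, -5, 0]

```text
t: 17.45
eef_pos: [559.6, 61.3, 225.3]
tcp_rot: [-1.761, -2.601, -0.002]
wrist_force: [1.9, 2.1, 0.4]
grip_width: 22.4
```

```bash
python3 turn.py|sed -n '1p;12,13p'
```

```text
t 17.45 p [559.6  61.3 225.3] j [ 2.600e-02  3.800e-01  1.625e+00  1.000e-03  1.136e+00 -3.550e-01] F [1.9 2.1 0.4] M [ 0.34 -0.65 -0.56] w 22.4
80 [-0.1 -0.4 -0.   0.  -0.1 21.3]
90 [-0.1 -0.4 -0.   0.  -0.1 11.3]
```

Call:
move_arm:
  targets:
    - [0, 0, 0, 0, 0, 4, 0]
    - [0, 0, 0, 0, 0, 5, 0]
    - [0, 0, 0, 0, 0, 5, 0]

```text
t: 17.82
eef_pos: [559.5, 61.2, 225.2]
tcp_rot: [-1.872, -2.522, -0.001]
wrist_force: [0.9, -0.3, 0.1]
grip_width: 22.0
```

```bash
cat > lift.py <<'E'
from arc import *
import sys
s,Rm=R0(); log()
H=np.array([559.3,61.2,122])+168*d2(100.5); ax=-d2(10.5)
v=s['eef_pos']-19*Rm[:,2]-H; n=d2(100.5)
print('ang est',np.degrees(np.arctan2(v[2],-(v@n))-np.arctan2(121.5,168)),'r',np.hypot(v[2],v@n),np.hypot(121.5,168), 'along',v@d2(10.5))
z=-Rm[:,2];print('tool tilt',np.degrees(np.arctan2(z@n,z[2])))
for a,(p,A) in zip(eval(sys.argv[1]),about(H,ax,eval(sys.argv[1]),s,Rm)): print(a,rel(p,A,s))
E
python3 lift.py "[2,4,7,10,14]"
```

```text
t 17.82 p [559.5  61.2 225.2] j [ 2.600e-02  3.800e-01  1.625e+00  1.000e-03  1.136e+00 -2.680e-01] F [ 0.9 -0.3  0.1] M [ 0.19 -0.27  0.  ] w 22.0
ang est 0.15970944179881275 r 207.7865191943409 207.3312566884212 along 0.15066963858117643
tool tilt -0.05618881994357379
2 [ 3.7  0.4 -5.8  0.2 -2.  -0. ]
4 [  7.6   0.8 -11.5   0.4  -4.   -0. ]
7 [ 13.8   1.5 -19.7   0.8  -7.   -0. ]
10 [ 20.4   2.3 -27.6   1.1  -9.9  -0. ]
14 [ 29.8   3.3 -37.5   1.5 -13.9  -0. ]
```

Call:
move_arm:
  targets:
    - [3.7, 0.4, -5.8, 0.2, -2, 0, 0]
    - [7.6, 0.8, -11.5, 0.4, -4, 0, 0]
    - [13.8, 1.5, -19.7, 0.8, -7, 0, 0]
    - [20.4, 2.3, -27.6, 1.1, -9.9, 0, 0]
    - [20.4, 2.3, -27.6, 1.1, -9.9, 0, 0]
  squeeze: 80

```text
t: 18.45
eef_pos: [555.3, 82.0, 252.4]
tcp_rot: [1.792, 2.419, -0.179]
wrist_force: [0.4, 0.5, -1.6]
grip_width: 21.5
```

```bash
python3 lift.py "[5,10,15,20,25,30]"
python3 - <<'E'
from kin import *
for c in('top','scene'): snap(c,c+'11')
b=cv2.imread('pics/scene11.png')[90:200,220:330];c=cv2.imread('pics/top11.png')[110:220,160:270]
cv2.imwrite('pics/v13.png',np.hstack([cv2.resize(x,(400,400),interpolation=cv2.INTER_CUBIC) for x in(b,c)]))
E
```

```text
t 18.45 p [555.3  82.  252.4] j [ 0.145  0.355  1.601 -0.187  1.186 -0.081] F [ 0.4  0.5 -1.6] M [ 0.08 -0.14  0.01] w 21.5
ang est 10.214163310379758 r 207.02360158282076 207.3312566884212 along -0.11046412322006706
tool tilt 9.902776574782184
5 [  9.6   1.1 -14.2   0.6  -5.    0. ]
10 [ 20.3   2.3 -27.4   1.1  -9.9   0. ]
15 [ 32.2   3.6 -39.7   1.7 -14.9   0. ]
20 [ 45.1   5.1 -50.9   2.2 -19.9   0. ]
25 [ 58.9   6.6 -60.9   2.8 -24.8   0. ]
30 [ 73.5   8.3 -69.7   3.4 -29.8   0. ]
```

View pics/v13.png

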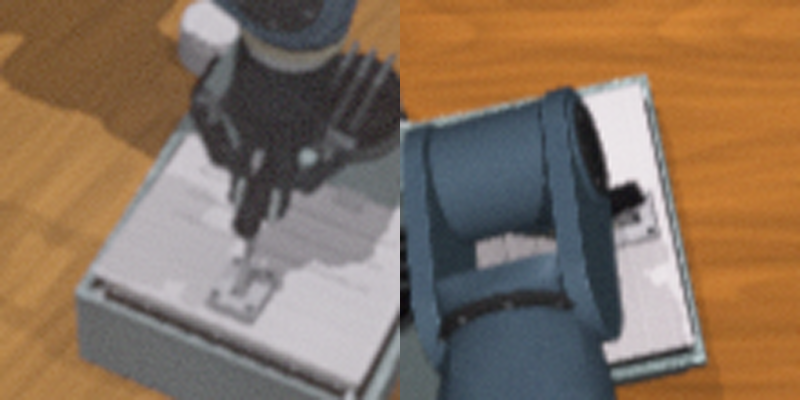

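Call:
move_arm:
  targets:
    - [9.6, 1.1, -14.2, 0.6, -5, 0, 0]
    - [20.3, 2.3, -27.4, 1.1, -9.9, 0, 0]
    - [32.2, 3.6, -39.7, 1.7, -14.9, 0, 0]
    - [45.1, 5.1, -50.9, 2.2, -19.9, 0, 0]
    - [58.9, 6.6, -60.9, 2.8, -24.8, 0, 0]
    - [73.5, 8.3, -69.7, 3.4, -29.8, 0, 0]
    - [73.5, 8.3, -69.7, 3.4, -29.8, 0, 0]

```text
t: 19.42
eef_pos: [540.1, 165.3, 307.7]
tcp_rot: [1.524, 2.06, -0.635]
wrist_force: [0.5, -0.6, -0.9]
grip_width: 21.7
```

```bash
python3 lift.py "[5,10,15,20,25,30]"
python3 - <<'E'
from kin import *
for c in('top','scene'): snap(c,c+'12')
b=cv2.imread('pics/scene12.png')[60:200,220:360];c=cv2.imread('pics/top12.png')[90:230,130:270]
cv2.imwrite('pics/v14.png',np.hstack([cv2.resize(x,(400,400),interpolation=cv2.INTER_CUBIC) for x in(b,c)]))
E
```

```text
t 19.43 p [540.1 165.3 307.7] j [ 0.501  0.443  1.476 -0.655  1.499  0.347] F [ 0.5 -0.6 -0.9] M [0.27 0.06 0.01] w 21.7
ang est 40.11935724104328 r 206.40572838186915 207.3312566884212 along 0.13077751237494586
tool tilt 39.80481325631998
5 [  9.5   1.1 -14.1   0.6  -5.    0. ]
10 [ 20.3   2.3 -27.4   1.1  -9.9   0. ]
15 [ 32.1   3.6 -39.6   1.7 -14.9   0. ]
20 [ 45.    5.  -50.8   2.3 -19.9   0. ]
25 [ 58.7   6.6 -60.8   2.8 -24.8   0.1]
30 [ 73.3   8.2 -69.5   3.4 -29.8   0.1]
```

View pics/v14.png

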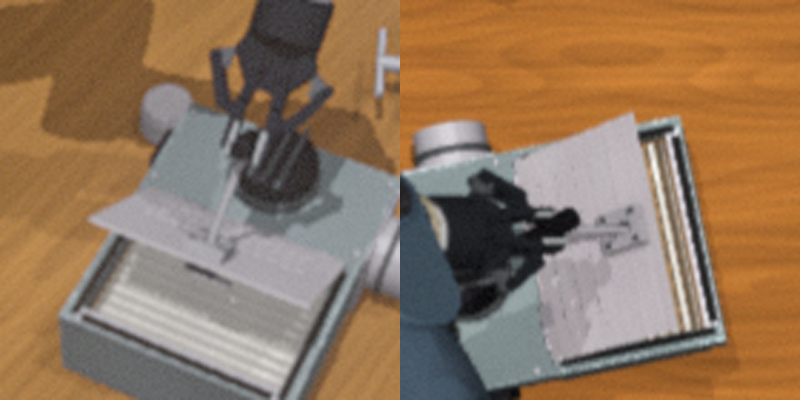

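Panel is coming up well, with the filter visible beneath. Continue.

Call:
move_arm:
  targets:
    - [9.5, 1.1, -14.1, 0.6, -5, 0, 0]
    - [20.3, 2.3, -27.4, 1.1, -9.9, 0, 0]
    - [32.1, 3.6, -39.6, 1.7, -14.9, 0, 0]
    - [45, 5, -50.8, 2.3, -19.9, 0, 0]
    - [58.7, 6.6, -60.8, 2.8, -24.8, 0, 0]
    - [73.3, 8.2, -69.5, 3.4, -29.8, 0, 0]
    - [73.3, 8.2, -69.5, 3.4, -29.8, 0, 0]

```text
t: 20.4
eef_pos: [522.2, 263.2, 313.6]
tcp_rot: [1.227, 1.656, -0.982]
wrist_force: [0.0, 0.4, -0.3]
grip_width: 22.2
```

```bash
python3 lift.py "[5,10,15,20,25,30,32]"
```

```text
t 20.4 p [522.2 263.2 313.6] j [ 0.749  0.708  1.302 -0.98   1.886  0.524] F [ 0.   0.4 -0.3] M [ 0.38  0.15 -0.33] w 22.2
ang est 69.69094170895703 r 205.7717611835242 207.3312566884212 along 0.42445236250751955
tool tilt 69.65741557017583
5 [  9.4   1.  -14.1   0.6  -5.    0. ]
10 [ 20.1   2.2 -27.4   1.2  -9.9   0. ]
15 [ 31.8   3.5 -39.7   1.7 -14.9   0.1]
20 [ 44.6   5.  -50.9   2.3 -19.9   0.1]
25 [ 58.2   6.5 -60.9   2.9 -24.8   0.1]
30 [ 72.7   8.1 -69.7   3.5 -29.8   0.1]
32 [ 78.7   8.8 -72.9   3.7 -31.8   0.1]
```

Call:
move_arm:
  targets:
    - [9.4, 1, -14.1, 0.6, -5, 0, 0]
    - [20.1, 2.2, -27.4, 1.2, -9.9, 0, 0]
    - [31.8, 3.5, -39.7, 1.7, -14.9, 0, 0]
    - [44.6, 5, -50.9, 2.3, -19.9, 0, 0]
    - [58.2, 6.5, -60.9, 2.9, -24.8, 0, 0]
    - [65, 7.3, -65.5, 3.2, -27.4, 0, 0]
    - [65, 7.3, -65.5, 3.2, -27.4, 0, 0]

```text
t: 21.28
eef_pos: [507.4, 345.0, 275.0]
tcp_rot: [0.934, 1.261, -1.22]
wrist_force: [-2.5, 1.1, -0.4]
grip_width: 21.4
```

```bash
python3 lift.py "[1,2,3,4,5,6]"
python3 - <<'E'
from kin import *
for c in('top','scene'): snap(c,c+'13')
b=cv2.imread('pics/scene13.png')[50:190,220:360];c=cv2.imread('pics/top13.png')[90:230,100:240]
cv2.imwrite('pics/v15.png',np.hstack([cv2.resize(x,(400,400),interpolation=cv2.INTER_CUBIC) for x in(b,c)]))
E
```

```text
t 21.27 p [507.4 345.  275. ] j [ 0.857  1.015  1.135 -1.272  2.202  0.514] F [-2.5  1.1 -0.4] M [ 0.38 -0.09 -0.62] w 21.4
ang est 96.8846187385505 r 205.22939216947483 207.3312566884212 along 0.8399712639268208
tool tilt 97.12736415725966
1 [ 1.8  0.2 -2.9  0.1 -1.   0. ]
2 [ 3.6  0.4 -5.8  0.2 -2.   0. ]
3 [ 5.5  0.6 -8.6  0.4 -3.   0. ]
4 [  7.4   0.8 -11.4   0.5  -4.    0. ]
5 [  9.3   1.  -14.2   0.6  -5.    0. ]
6 [ 11.4   1.3 -16.9   0.7  -6.    0. ]
```

View pics/v15.png

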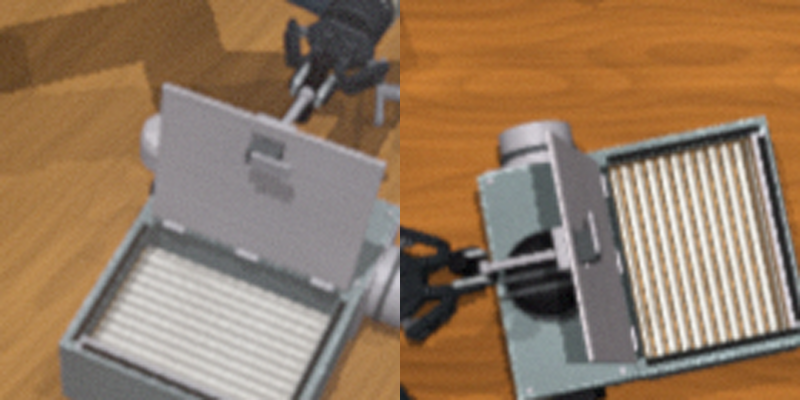

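Call:
move_arm:
  targets:
    - [3.6, 0.4, -5.8, 0.2, -2, 0, 0]
    - [7.4, 0.8, -11.4, 0.5, -4, 0, 0]
    - [7.4, 0.8, -11.4, 0.5, -4, 0, 0]

```text
t: 21.75
eef_pos: [505.7, 355.1, 267.3]
tcp_rot: [0.893, 1.202, -1.246]
wrist_force: [-2.4, -0.1, -0.8]
grip_width: 21.6
```

```bash
python3 lift.py "[1,2,3,4,5,6]"
```

```text
t 21.75 p [505.7 355.1 267.3] j [ 0.865  1.059  1.111 -1.321  2.243  0.501] F [-2.4 -0.1 -0.8] M [ 0.52 -0.1  -0.71] w 21.6
ang est 100.64197533586116 r 205.87558677596598 207.3312566884212 along 0.9833549494293858
tool tilt 101.04309291940297
1 [ 1.8  0.2 -2.9  0.1 -1.   0. ]
2 [ 3.6  0.4 -5.8  0.2 -2.   0. ]
3 [ 5.5  0.6 -8.6  0.4 -3.   0. ]
4 [  7.4   0.8 -11.5   0.5  -4.    0. ]
5 [  9.3   1.  -14.2   0.6  -5.    0. ]
6 [ 11.4   1.2 -17.    0.7  -6.    0. ]
```

Call:
move_arm:
  targets:
    - [2.7, 0.3, -4.3, 0.2, -1.5, 0, 0]
    - [5.5, 0.6, -8.6, 0.4, -3, 0, 0]
    - [5.5, 0.6, -8.6, 0.4, -3, 0, 0]

```text
t: 22.12
eef_pos: [505.2, 360.4, 260.7]
tcp_rot: [0.862, 1.156, -1.271]
wrist_force: [-1.8, -22.6, 5.7]
grip_width: 21.7
```

```bash
python3 lift.py "[1,2,3,4,5,6]"
```

```text
t 22.12 p [505.2 360.4 260.7] j [ 0.866  1.093  1.095 -1.359  2.274  0.489] F [ -1.8 -22.6   5.7] M [ 0.53 -0.25 -1.04] w 21.7
ang est 103.1703196569969 r 204.59862652420597 207.3312566884212 along 1.5268578810515978
tool tilt 104.08582205785807
1 [ 1.7  0.2 -2.9  0.1 -1.   0. ]
2 [ 3.5  0.4 -5.8  0.2 -2.   0. ]
3 [ 5.3  0.5 -8.6  0.4 -3.   0. ]
4 [  7.2   0.7 -11.5   0.5  -4.    0. ]
5 [  9.2   0.9 -14.2   0.6  -5.    0.1]
6 [ 11.1   1.2 -17.    0.7  -6.    0.1]
```

Call:
move_arm:
  targets:
    - [0, 0, 0, 0, 0, 0, 0.3]
    - [0, 0, 0, 0, 0, 0, 0.7]
    - [0, 0, 0, 0, 0, 0, 1]
    - [0, 0, 0, 0, 0, 0, 1]
    - [0, 0, 0, 0, 0, 0, 1]
    - [0, 0, -25, 0, 0, 0, 1]
    - [0, 0, -50, 0, 0, 0, 1]
    - [0, 0, -75, 0, 0, 0, 1]
    - [0, 0, -75, 0, 0, 0, 1]

```text
t: 23.25
eef_pos: [492.1, 433.1, 241.6]
tcp_rot: [0.861, 1.156, -1.27]
wrist_force: [-0.0, 0.2, -0.3]
grip_width: 85.8
```

Run:
```python
from kin import *
log()
for c in('top','scene'): snap(c,c+'14')
b=cv2.imread('pics/scene14.png')[50:190,220:360];c=cv2.imread('pics/top14.png')[90:230,100:240]
cv2.imwrite('pics/v16.png',np.hstack([cv2.resize(x,(400,400),interpolation=cv2.INTER_CUBIC) for x in(b,c)]))
# panel underside plane from scene depth
d=np.load('pics/scene14_d.npy')
P=np.array([atd('scene',(c,r),d[r,c]) for r in range(75,150) for c in range(270,360) if d[r,c]>0])
H=np.array([559.3,61.2,122])+168*d2(100.5)
v=(P-H); u=v@d2(10.5); w=v@d2(100.5); h=v[:,2]
m=(abs(u)<118)&(h>25)&(h<195)&(w>-60)&(w<80)&(abs(u)>40)
a=np.polyfit(h[m],w[m],1)
for _ in range(8):
    rr=w-np.polyval(a,h); mm=m&(abs(rr)<8); a=np.polyfit(h[mm],w[mm],1)
print(m.sum(),mm.sum(),'angle',90+np.degrees(np.arctan(a[0])),a, rr[mm].std())
```

```text
t 23.25 p [492.1 433.1 241.6] j [ 0.936  1.216  0.869 -1.405  2.35   0.367] F [-0.   0.2 -0.3] M [ 0.46  0.12 -0.04] w 85.8
2081 2079 angle 100.27681892820425 [0.18131288 1.18615722] 2.417670108747981
```

View pics/v16.png

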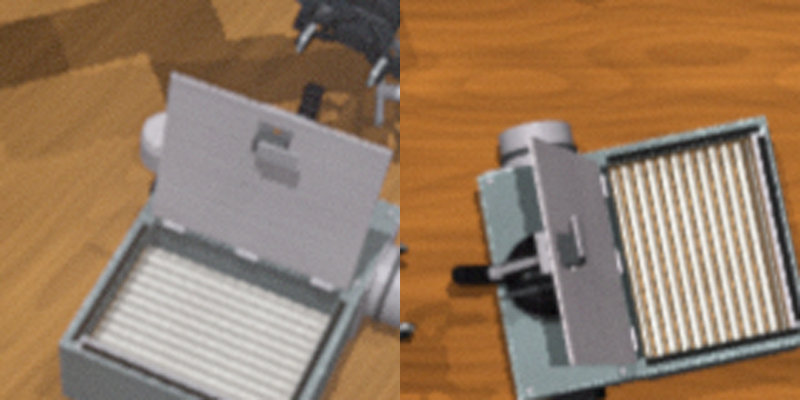

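Run:
```python
from kin import *
for c in('top',):
  d=np.load(f'pics/{c}14_d.npy')
  for n in('gouge_mid','chisel_mid','stone_mid','mallet_mid','waxtin_mid','brush_mid'):
    for q in env.find_in(c,n)[:1]: print(n,np.round(q['position'],1),round(q['confidence'],2))
a=cv2.imread('pics/top0.png').astype(int);b=cv2.imread('pics/top14.png').astype(int)
m=(abs(a-b).max(2)>60).astype(np.uint8); print([s.tolist() for s in cv2.connectedComponentsWithStats(m)[2][1:] if s[4]>6])
cv2.imwrite('pics/v17.png',cv2.imread('pics/top14.png'))
```

```text
gouge_mid [311.  176.8] 0.78
chisel_mid [308.8 148.9] 0.63
stone_mid [360.4 195.8] 0.74
mallet_mid [357.9 243.9] 0.75
waxtin_mid [138.5 245. ] 0.75
brush_mid [141.1 241.9] 0.66
[[171, 135, 70, 82, 2637], [148, 143, 5, 4, 13], [216, 169, 3, 7, 12], [14, 171, 117, 139, 7380], [135, 170, 33, 34, 330], [118, 183, 18, 10, 124], [283, 200, 40, 25, 279], [11, 272, 123, 112, 3694], [56, 294, 134, 82, 2076], [208, 294, 11, 13, 73], [100, 296, 8, 7, 21], [123, 298, 5, 4, 10], [98, 304, 16, 10, 70], [265, 315, 8, 6, 18], [143, 319, 51, 33, 696], [117, 321, 11, 4, 20], [53, 322, 15, 16, 71], [273, 324, 5, 6, 9], [130, 330, 11, 6, 32], [135, 336, 5, 5, 11], [213, 349, 3, 4, 7], [113, 350, 6, 8, 30], [210, 365, 4, 6, 10], [142, 367, 6, 7, 25], [153, 373, 18, 11, 74], [188, 374, 21, 10, 120], [244, 374, 13, 10, 74]]
```

View pics/v17.png

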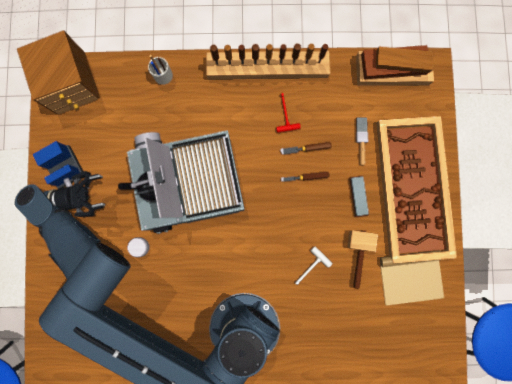

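Run:
```python
from arc import *
s,Rm=R0()
d=np.load('pics/top0_d.npy')
P=np.array([atd('top',(c,r),d[r,c]) for r in range(135,195) for c in range(25,95) if d[r,c]>0]); q=P[P[:,2]>20]; print(q.min(0),q.max(0),np.percentile(q[:,2],[50,95]))
print('wrist',s['eef_pos']-265*Rm[:,2], rel(s['eef_pos']+[0,0,60],Rm,s))
k=np.load('k.npy'); print(ik(s['eef_pos']+[0,0,60],Rm,k,s['joint_positions'],ROFF()))
```

```text
[490.79938872 554.72240656  20.27272255] [680.00847764 740.1159569  130.44844435] [ 89.66088716 123.1311584 ]
wrist [449.15051483 684.98749144 178.3699069 ] [-57.8  -6.8  14.6   0.    0.    0. ]
(array([ 0.93353507,  1.13248302,  0.88843557, -1.46790091,  2.35878197,
        0.27720242]), np.float64(3.468494885084334e-10))
```

Call:
move_arm:
  targets:
    - [-20, -2, 5, 0, 0, 0, 1]
    - [-40, -5, 10, 0, 0, 0, 1]
    - [-58, -7, 15, 0, 0, 0, 1]
    - [-58, -7, 15, 0, 0, 0, 1]
    - [-58, -7, 15, 0, 0, 0, 1]

```text
t: 24.28
eef_pos: [492.8, 431.2, 302.8]
tcp_rot: [0.862, 1.156, -1.272]
wrist_force: [0.2, -0.0, 0.1]
grip_width: 85.3
```

Run:
```python
from kin import *
log()
a,b=snap('top','top15'); p=cv2.imread('pics/top14.png').astype(int)
m=(abs(p-a[:,:,::-1].astype(int)).max(2)>60)[130:230,115:250]; print('diff box region',m.sum())
print(env.sign_off())
```

```text
t 24.27 p [492.8 431.2 302.8] j [ 0.933  1.131  0.891 -1.467  2.358  0.278] F [ 0.2 -0.   0.1] M [ 0.44  0.11 -0.05] w 85.3
diff box region 0
the job is handed in; nothing more can be done
None
```

The job is done and handed in at about 24 s. I took the black key by its shank and stood it home in the keyhole. It met the barrel floor, and the bar's height matched the seated value to within a few mm.

With the panel shut, I gripped the bar from above and turned it anticlockwise until it reached the stop, which showed as a 0.56 N m reading. I then swung the panel up by the turned key until it met its open stop at about 23 N, opened the hand and backed clear.

**Last checks:**
- **Panel:** a plane fitted to the depth picture gave 100.3° (1.75 rad), which is fully open. Nothing moved around the box between the last two pictures.
- **Key:** it is still in the latch.
- **Robot:** the wrist force is near zero, so the arm is touching nothing.
- **Bench:** in the top picture the gouge, chisel, stone, mallet and wax tin were found within a few pixels of where they lay. The largest shift reported was the gouge at about 5 pixels, but the picture comparison showed no change there. The finder did not recognise the brush (it reported the wax tin's place), but the same comparison shows no change where it lies.

Two readings disagreed slightly:
- The gripper read 5 mm on the 9 mm shank, though the hold was firm.
- The scene camera put the bar about 1.6 pixels higher than the top camera did.

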